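Ready the radiosonde ground-check bench

ROBOT

A 7-joint arm with a two-finger parallel gripper is mounted at the origin on the work surface. World frame = base frame: x ahead of the robot, y to its left, z up, the work surface at z = 0. Lengths are in m, angles in rad, forces in N, time in s.
With the tool pointing down it reaches from about 0.425 to 0.875 m from the base axis. Payload 8.4 kg.
Tool frame: the origin (TCP) lies at the very end of the fingers, on their centre line; the grasp point (between the pads) lies 19 mm behind it; z points along the fingers, y is the line along which they close (so a half turn about z gives the same grasp; the last joint's range is limited). The gripper opens to 85 mm and grips with 20 to 120 N. Pads are 22 mm wide; open, the fingers measure 114 mm over their backs; the gripper's body (76 mm by 85 mm) begins 54 mm behind the grasp point. The pads swing forward as they close: fully open they stand 13 mm farther back than shut.
Start: joints at [-1.227, 0.333, 0.04, 1.465, -0.013, 1.343, -0.059], TCP at [0.279, 0.587, 0.231] pointing down, gripper open.
Joint ranges: [-2.58, 2.58], [-0.38, 2.09], [-1.3, 1.39], [0.25, 2.4], [-1.5, 4.64], [0.08, 2.09], [-2.65, 2.65]. Speed limits (rad/s): [2.22, 2.22, 2.79, 2.79, 3.14, 3.14, 3.14].

INTERFACE

Orientations are given as a unit quaternion [w, x, y, z].
In Python, from bench import bot gives the robot as it stands.
- The arm moves only by the tool move_arm, never from a script. Its argument "moves" is text: rows parted by semicolons, each of 7 numbers parted by spaces: the shift along the tool's x, y, z scaled (see below), then the turn, a rotation vector about the tool's x, y, z scaled (see below), then the opening, from 0 (shut) to 1 (fully open). In form: dx dy dz rx ry rz fingers; .... A call has 1 to 12 rows; each row is the pose to reach, as a shift and turn from the pose commanded when the call began, along the tool's axes at that moment; what a row does not reach only later rows make up. The controller multiplies each number of a shift by 100 mm and each number of a turn by pi/2 rad. A row lasts 1/10 s, in which the tool goes at most 50 mm and 8.59 degrees, less where a joint would pass 70% of its speed; a pose out of reach is approached as far as the arm can. A call with a number of a shift or a turn outside -1 to 1 is refused whole. A call with a gripper value outside its range is refused whole. The fingers move at their own pace and stop on an object; "newtons" is the grip in N (left out, the last holds). Time passes only in rows, so rows that repeat a pose let the fingers close. It gives the time, the measured TCP pose, the force, the opening and the grip force at its end, in the units of the state.
- bot.sense(): the state, without advancing time (a new reading comes with each control period).
- bot.read_camera(name): name is "side" or "top"; returns (picture, depth): 480x640x3 uint8, red, green, blue; 480x640 float32, m along the optical axis (not along the pixel's ray), 0 where there is no reading.
- bot.get_calibration(name): a dict with "camera_matrix" (3x3 intrinsics, pixels), "dist" ([k1, k2, p1, p2, k3] as OpenCV has them; the pictures are not rectified), "camera_from_world" (4x4, takes a point from world to camera coordinates). Camera axes: x right, y up, looking along -z (the intrinsics and any distortion apply to the point x, -y, -z); pixel columns grow to the right and rows downward; lengths in m; the calibration is good to about 2 mm. A picture is of the moment at which its call begins. get_calibration takes no time and is no camera call.
- bot.sign_off(): hands the job in; it is judged then, once.
The state is a dict: "t": time; "qpos": joint angles; "qvel": joint speeds; "joint_torque": joint torques, N m; "tool_pos": TCP position; "tool_rot": TCP orientation; "ft_force": force on the tool from outside, world axes, zero at the start; "ft_torque": the same for the moment, N m; "gripper_width": finger opening in m; "grasp_force": force on a finger pad.
Only numpy, scipy, OpenCV 4.12 (cv2) and the standard library are available. Lean on these libraries where they do the work, as an engineer would, in place of code of your own. Each camera call takes 0.05 s, during which the arm holds its last target. There are 200 camera calls.

TASK

Get the bench ready for the ground check: stand the short red-capped aluminium whip fully down in the open chuck of the antenna mount and turn the chuck's sleeve clockwise up to its stop, so that the jaws hold the whip upright and tight; and hang every white sonde standing on the cork tray by its bail on the rack, one to a hook, resting between its two orange lips, with its blue marked face squarely outward, away from the crossbar. Leave the sondes hanging still and do not knock over the small glass vial.

Things in the scene. Friction and masses are not known exactly. Their poses are not given: they have to be found in the camera images.
- whip: short antenna whip to be mounted: aluminium rod 10 mm diameter, 32 mm long, with a red plastic cap 16 mm diameter and 22 mm long on top; 54 mm in all, 30 g. Origin at the centre of its foot, z along it, up. At the start it stands in a loose grey 50 x 50 x 24 mm stand, its foot 6 mm above the table in a loose 13 mm hole, red cap clear above
- chuck: fixed antenna mount with an upright three-jaw chuck; origin under its axis on the table, z up. Grey 86 mm square foot 8 mm high, dark round base 60 mm diameter up to 25 mm, rotating steel sleeve from 27 to 57 mm above the table; inside it three brass jaws, tops at 57 mm, close together as the sleeve turns
- chuck_seat (a point): floor of the chuck on its axis, 35 mm above the table; the whip's foot belongs here. Jaw tops are 22 mm above it
- sleeve (a joint): sleeve angle, rad, growing as it turns clockwise seen from above; 0 = jaws fully open (16 mm gap), 2.6 = end stop. The gap shrinks 2.8 mm per rad: the jaws meet the 10 mm whip at about 2.2 and squeeze it on to the stop. Starts between 0 and 0.4, takes about 0.12 N m until the jaws bite, stays where it is left; regrasping is normal
- sleeve_grip (a point): on the sleeve's axis, 48 mm above the table, a good height to pinch the knurled steel sleeve (48 mm outer diameter, 37 mm bore); a red dash on its top rim turns with it
- rack: fixed rack, origin on the table under the middle hook; +x runs from hook tips to the crossbar, so -x is outward. Blue foot 100 x 270 x 12 mm, posts at x 51, y +-55 mm, crossbar x 45 to 57 mm, top 250 mm up. Three dark hook arms at y 110, 0, -110 mm run to -x, 22 mm wide, 4 thick, top at 250 mm, each with two orange lips 7 mm above the arm (x -23 to -18 mm at the tip, x 18 to 23 mm)
- hook1 (a point): resting place on top of the hook arm at y = 110 mm of the rack, 250 mm above the table, midway between its lips and 45 mm in front of the crossbar; axes as the rack
- hook2 (a point): resting place on top of the hook arm at y = 0 mm of the rack, 250 mm above the table, midway between its lips and 45 mm in front of the crossbar; axes as the rack
- hook3 (a point): resting place on top of the hook arm at y = -110 mm of the rack, 250 mm above the table, midway between its lips and 45 mm in front of the crossbar; axes as the rack
- rack_mid (a point): middle of the rack's crossbar, 51 mm behind the middle hook's resting place, 250 mm up
- sonde1: white sonde case 44 (x) x 50 (y) x 75 (z) mm, 110 g, origin at the centre of its underside, z up. Marked face = its -x side: blue panel with yellow patch, the blue wrapping 12 mm onto the white top. On top a stiff black bail, an arch in the y-z plane, 12 mm thick in x, 48 wide, 30 high: opening 38 wide, 26 high, under a 4 mm rubbered bar. Starts upright on the tray, any yaw; may be absent.
- sonde1_bail (a point): middle of the underside of sonde1's bail bar, 101 mm above the case's underside: what rests on the hook. Axes as the case
- sonde2: white sonde case 44 (x) x 50 (y) x 75 (z) mm, 110 g, origin at the centre of its underside, z up. Marked face = its -x side: blue panel with yellow patch, the blue wrapping 12 mm onto the white top. On top a stiff black bail, an arch in the y-z plane, 12 mm thick in x, 48 wide, 30 high: opening 38 wide, 26 high, under a 4 mm rubbered bar. Starts upright on the tray, any yaw; may be absent.
- sonde2_bail (a point): middle of the underside of sonde2's bail bar, 101 mm above the case's underside: what rests on the hook. Axes as the case
- sonde3: white sonde case 44 (x) x 50 (y) x 75 (z) mm, 110 g, origin at the centre of its underside, z up. Marked face = its -x side: blue panel with yellow patch, the blue wrapping 12 mm onto the white top. On top a stiff black bail, an arch in the y-z plane, 12 mm thick in x, 48 wide, 30 high: opening 38 wide, 26 high, under a 4 mm rubbered bar. Starts upright on the tray, any yaw; may be absent.
- sonde3_bail (a point): middle of the underside of sonde3's bail bar, 101 mm above the case's underside: what rests on the hook. Axes as the case
- tray: loose cork board 170 x 360 x 10 mm, 1.2 kg, on which the sondes stand, 100 mm or more apart; origin at the centre of its underside
- stand: loose grey block 50 x 50 x 24 mm, 0.5 kg, with the hole in which the whip stands; origin at the centre of its underside
- vial: small closed glass desiccant vial, 22 mm diameter, 45 mm tall, standing; origin at the centre of its underside. Bystander, must not be knocked over
Not all that is in view belongs to the job. Leave any purple look-alike of the sonde3 alone.

How it is judged:
By the outcome, as a careful person would: the job done as asked, in the order asked, and still so for the second after the job is handed in, with the robot touching nothing.
Of sonde1, sonde2, sonde3 only 2 to 3 are there at a start; the rules pass over those that are not, and their reading is None.
At some moment in a run one of tray, stand may be knocked a few centimetres aside while the robot is not near it.
It also fails if it takes over 208 s, if anything falls off the work surface, if the arm or the gripper's body presses on something with over 40 N, if the wrist force passes 120 N, or if a joint passes its speed limit or range.

## Working session

There is one attempt and no reset: what is moved stays moved. The work goes in short steps, Python scripts to look and compute and a tool call to move; the robot and the scene stay as the last step left them, time stands still between calls to the robot, and variables do not carry over. Pictures are saved under pics/ and viewed, at most 14 in all, crops included, and the job is handed in when it is done.

Besides the shell and the picture viewer there is one more tool, called after "Emit:" by a JSON object that holds its "method" and its "body", one argument or row to a line. move_arm: Moves the arm, as the interface text tells. Shifts and turns lie within -1 to 1; 1 stands for 100 mm of shift or pi/2 rad of turn. Its arguments: {"type":"object","properties":{"moves":{"type":"string"},"newtons":{"type":"number"}},"required":["moves"]}

```bash
ls; mkdir -p pics; cat > h.py <<'E'
import numpy as np, cv2
from bench import bot
from scipy.spatial.transform import Rotation as R
def cap(n,f=None):
    p,d=bot.read_camera(n)
    if f: cv2.imwrite('pics/'+f,p[:,:,::-1])
    return p,d
def cloud(n,d):
    c=bot.get_calibration(n);K=np.array(c['camera_matrix']);D=np.array(c['dist']);T=np.array(c['camera_from_world'])
    u,v=np.meshgrid(np.arange(640),np.arange(480))
    q=cv2.undistortPoints(np.stack([u,v],-1).reshape(-1,1,2).astype(np.float64),K,D).reshape(480,640,2)
    P=np.stack([q[...,0]*d,-q[...,1]*d,-d],-1)
    W=(P-T[:3,3])@T[:3,:3]
    W[d==0]=np.nan
    return W
def rot():
    s=bot.sense();q=s['tool_rot'];return np.array(s['tool_pos']),R.from_quat([q[1],q[2],q[3],q[0]])
E
python3 - <<'E'
from h import *
for n in('top','side'):
    p,d=cap(n,n+'0.png'); np.savez('%s0.npz'%n,p=p,d=d,W=cloud(n,d))
    print(np.array(bot.get_calibration(n)['camera_from_world']).round(3).tolist())
s=bot.sense(); print(s['t'],s['tool_pos'],s['tool_rot'],s['gripper_width'])
E
```

```text
pics
[[-0.005, -1.0, -0.013, -0.06], [0.992, -0.007, 0.13, -0.604], [-0.13, -0.012, 0.991, -1.074], [0.0, 0.0, 0.0, 1.0]]
[[0.834, -0.552, -0.019, -0.507], [0.304, 0.429, 0.85, -0.272], [-0.461, -0.715, 0.526, -0.855], [0.0, 0.0, 0.0, 1.0]]
0.1 [0.27834114 0.58692028 0.23050256] [-1.22043468e-04  2.19602333e-01  9.75589185e-01 -7.36085751e-04] 0.08513344721898697
```

View pics/top0.png

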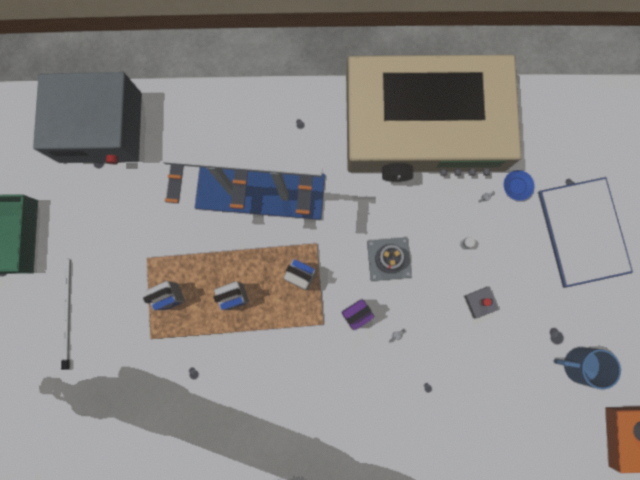

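View pics/side0.png

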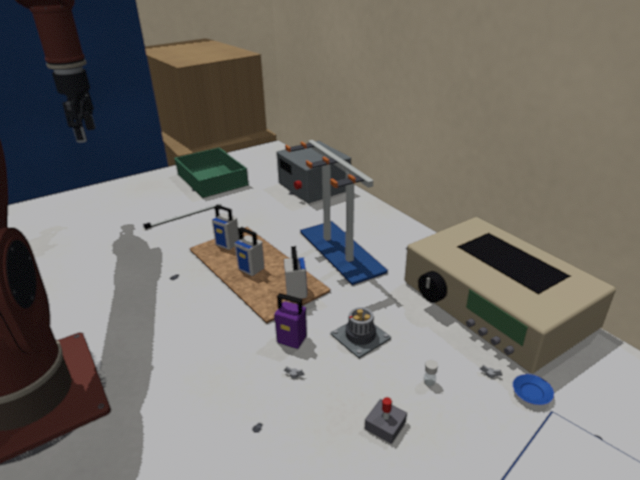

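The top view shows three sondes on the tray at (163,296), (231,297) and (298,275), with blue sides facing down, down and up. The hooks are at (175,183), (239,188) and (304,195), the chuck at (390,259), the whip at (487,301), the vial at (470,243), and the purple decoy at (358,314). The side view agrees.

```bash
cat >> h.py <<'E'
def hsv(p): return cv2.cvtColor(p,cv2.COLOR_RGB2HSV)
def box(c,r):
    m=np.zeros((480,640),bool);m[c[1]-r:c[1]+r,c[0]-r:c[0]+r]=1;return m
def sonde(p,W,c,r=32):
    # bail bar from height; heading of blue via case top / face
    H=hsv(p);b=box(c,r);z=W[...,2]
    m=b&(z>.104)&(z<.122)
    P=W[m][:,:2].astype(np.float32); rc=cv2.minAreaRect(P*1000)
    bx=cv2.boxPoints(rc);e=[bx[1]-bx[0],bx[2]-bx[1]];e=max(e,key=np.linalg.norm);e=e/np.linalg.norm(e)
    ctr=np.array(rc[0])/1000
    n=np.array([e[1],-e[0]])
    bl=b&(z>.07)&(z<.092)&(H[...,0]>100)&(H[...,0]<130)&(H[...,1]>120)
    B=W[bl][:,:2].mean(0); 
    if (B-ctr)@n<0:n=-n
    return ctr,np.degrees(np.arctan2(-n[1],-n[0])),rc[1],m.sum(),bl.sum(),np.median(z[m])  # yaw of case +x
E
python3 - <<'E'
from h import *
f=np.load('top0.npz');p,W=f['p'],f['W'];H=hsv(p);z=W[...,2]
for c in[(160,295),(231,295),(300,272)]: print('sonde',sonde(p,W,c))
red=((H[...,0]<8)|(H[...,0]>172))&(H[...,1]>150)
m=box((487,301),18)&red; print('cap',m.sum(),np.nanmedian(W[m],0), W[m&(z>.056)].mean(0))
m=box((482,302),25)&(z>.018)&(z<.03); print('stand',cv2.minAreaRect((W[m][:,:2]*1000).astype(np.float32)))
m=box((390,257),25)&(z>.05)&(z<.064); print('sleeve',cv2.minEnclosingCircle((W[m][:,:2]*1000).astype(np.float32)),W[m].mean(0))
m=box((390,259),30)&(z>.004)&(z<.013); print('foot',cv2.minAreaRect((W[m][:,:2]*1000).astype(np.float32)))
m=box((470,243),14)&(z>.03); print('vial',W[m].mean(0),W[m].max(0))
o=(H[...,0]<14)&(H[...,1]>150)&(z>.24)&(z<.27)
n,l,s,cc=cv2.connectedComponentsWithStats(o.astype(np.uint8))
for i in range(1,n):
    if s[i,4]>8: print('lip',cc[i].round(1),s[i,4],W[l==i].mean(0).round(4),cv2.minAreaRect((W[l==i][:,:2]*1000).astype(np.float32)))
m=(z>.235)&(z<.26)&~o; m[:,:140]=0;m[300:]=0;m[:,400:]=0;m[150:]&=0
E
```

```text
sonde (array([0.49062881, 0.24570784]), np.float32(24.532484), (12.97449779510498, 47.443824768066406), np.int64(175), np.int64(106), np.float64(0.11393714996617194))
sonde (array([0.49054807, 0.11210821]), np.float32(19.42705), (12.317691802978516, 48.51044845581055), np.int64(174), np.int64(108), np.float64(0.11428194577340561))
sonde (array([ 0.52958002, -0.02454626]), np.float32(153.16765), (48.213565826416016, 12.006196022033691), np.int64(171), np.int64(102), np.float64(0.11414813292254973))
cap 12 [ 0.47371879 -0.39208326  0.05883609] [ 0.47416512 -0.39277754  0.05921367]
stand ((474.9716796875, -394.00140380859375), (50.599693298339844, 51.76068115234375), 20.85681915283203)
sleeve ((564.8134765625, -208.40969848632812), 24.775596618652344) [ 0.56451402 -0.20787     0.05579966]
foot ((565.3078002929688, -208.8298797607422), (121.40816497802734, 121.76825714111328), 89.24484252929688)
vial [ 0.59412354 -0.36605231  0.04300929] [ 0.6054366  -0.3558569   0.04887306]Traceback (most recent call last):
  File "<stdin>", line 14, in <module>
numpy._core._exceptions._UFuncOutputCastingError: Cannot cast ufunc 'bitwise_and' output from dtype('int64') to dtype('bool') with casting rule 'same_kind'
```

```bash
python3 - <<'E'
from h import *
for n in('top','side'):
    f=np.load(n+'0.npz');p,W=f['p'],f['W'];H=hsv(p);z=W[...,2]
    o=(H[...,0]<16)&(H[...,1]>130)&(H[...,2]>90)&(z>.2)&(z<.3)&(W[...,0]<.85)&(W[...,0]>.5)
    k,l,s,cc=cv2.connectedComponentsWithStats(o.astype(np.uint8))
    for i in range(1,k):
        if s[i,4]>8: 
            r=cv2.minAreaRect((W[l==i][:,:2]*1000).astype(np.float32));print(n,cc[i].round(1),s[i,4],W[l==i].mean(0).round(4),np.round(r[0],1),np.round(r[1],1),round(r[2],1))
    if n=='top':
        print(p[176,240],z[176,240],p[205,240],z[190:210:4,240],p[186,240],W[186,240])
E
```

```text
top [173.6 176.1] 27 [0.6832 0.1767 0.2556] [683.4 176.1] [ 4.8 17.7] 0.7
top [239.7 181.8] 29 [0.6723 0.0654 0.256 ] [672.5  65.8] [17.9  4.3] 79.9
top [304.3 187.2] 29 [ 0.6622 -0.0421  0.2561] [662.5 -42.5] [18.2  4.1] 89.2
top [171.2 200.1] 21 [0.6424 0.1794 0.2557] [642.4 179.8] [17.4  3.3] 78.8
top [236.9 205.8] 29 [0.6317 0.0694 0.2561] [631.6  70.2] [18.8  4. ] 88.6
top [302.7 211.5] 27 [ 0.6213 -0.0394  0.2561] [620.9 -39. ] [18.2  4.6] 85.0
[76 77 82] 0.2517313545777457 [147  99  67] [0.24970342 0.24669116 0.24787144 0.24801613 0.2598198 ] [68 69 75] [0.66647818 0.06576158 0.25034854]
side [303.  143.6] 13 [0.6798 0.1764 0.2533] [680.2 176.6] [24.3  3.9] 76.8
side [287.2 146.9] 12 [0.6396 0.1809 0.2529] [640.2 181.3] [15.6  4.5] 88.7
side [325.1 158.8] 18 [0.6704 0.0691 0.2532] [670.7  67.2] [20.7  4.4] 83.6
side [308.8 162.9] 15 [0.6291 0.0706 0.2534] [628.6  70.5] [16.8  5.2] 85.5
side [351.2 176.9] 22 [ 0.66   -0.0408  0.2536] [660.3 -41.2] [22.4  6.2] 85.2
side [333.4 181.1] 22 [ 0.6193 -0.0365  0.2536] [620.7 -36.7] [21.1  6.1] 79.2
```

Emit:
{"method": "move_arm", "body": {
  "moves": "0 0 0 0 0 0 0.35; 0 0 -0.3 0 0 0 0.35"
}}

```text
t: 0.3
tool_pos: [0.2776, 0.5854, 0.257]
tool_rot: [-0.001, 0.22, 0.976, -0.004]
ft_force: [0.3, 0.2, 1.0]
gripper_width: 0.0589
grasp_force: 0.0
```

Emit:
{"method": "move_arm", "body": {
  "moves": "-0.93 -0.56 0 0 0 0.718 0.5; -0.93 -0.56 0 0 0 0.718 0.5; -0.93 -0.56 0 0 0 0.718 0.5; -0.93 -0.56 0 0 0 0.718 0.5; -0.93 -0.56 0 0 0 0.718 0.5; -0.93 -0.56 0 0 0 0.718 0.5; -0.93 -0.56 0 0 0 0.718 0.5; -0.93 -0.56 0 0 0 0.718 0.5; -0.93 -0.56 0 0 0 0.718 0.5"
}}

```text
t: 1.2
tool_pos: [0.3384, 0.4968, 0.2611]
tool_rot: [0.0, 0.707, 0.707, -0.0]
ft_force: [0.2, 0.4, 0.6]
gripper_width: 0.0427
grasp_force: 0.0
```

Emit:
{"method": "move_arm", "body": {
  "moves": "-1 0.8 0 0 0 0 0.5; -1 0.8 0 0 0 0 0.5; -1 0.8 0 0 0 0 0.5; -1 0.8 0 0 0 0 0.5"
}}

```text
t: 1.6
tool_pos: [0.4223, 0.3923, 0.2617]
tool_rot: [0.001, 0.709, 0.705, 0.0]
ft_force: [-0.3, 0.2, 1.1]
gripper_width: 0.0427
grasp_force: 0.0
```

Emit:
{"method": "move_arm", "body": {
  "moves": "-1 0.8 0 0 0 0 0.5; -1 0.8 0 0 0 0 0.5; -1 0.8 0 0 0 0 0.5; -1 0.8 0 0 0 0 0.5"
}}

```text
t: 2.0
tool_pos: [0.5012, 0.2928, 0.2615]
tool_rot: [0.001, 0.709, 0.706, 0.0]
ft_force: [-0.3, 0.1, 0.1]
gripper_width: 0.0426
grasp_force: 0.0
```

Emit:
{"method": "move_arm", "body": {
  "moves": "-1 0 0 0 0 0 0.5; -1 0 0 0 0 0 0.5; -1 0 0 0 0 0 0.5"
}}

```text
t: 2.3
tool_pos: [0.4992, 0.1908, 0.2619]
tool_rot: [0.001, 0.709, 0.705, -0.0]
ft_force: [0.9, -0.0, 1.0]
gripper_width: 0.0427
grasp_force: 0.0
```

Emit:
{"method": "move_arm", "body": {
  "moves": "-1 0 0 0 0 0 0.5; -1 0 0 0 0 0 0.5; -1 0 0 0 0 0 0.5"
}}

```text
t: 2.6
tool_pos: [0.4988, 0.091, 0.2619]
tool_rot: [0.0, 0.709, 0.705, 0.0]
ft_force: [-0.7, -0.4, -0.8]
gripper_width: 0.0428
grasp_force: 0.0
```

Emit:
{"method": "move_arm", "body": {
  "moves": "-1 0 0 0 0 0 0.5; -1 0 0 0 0 0 0.5; -1 0 0 0 0 0 0.5"
}}

```text
t: 2.9
tool_pos: [0.4985, -0.009, 0.2619]
tool_rot: [0.001, 0.709, 0.705, 0.0]
ft_force: [1.0, 1.0, 0.3]
gripper_width: 0.043
grasp_force: 0.0
```

Emit:
{"method": "move_arm", "body": {
  "moves": "-1 0 0 0 0 0 0.5; -1 0 0 0 0 0 0.5; -1 0 0 0 0 0 0.5"
}}

```text
t: 3.2
tool_pos: [0.4981, -0.109, 0.2619]
tool_rot: [0.001, 0.709, 0.705, -0.0]
ft_force: [0.2, -0.0, 0.8]
gripper_width: 0.0428
grasp_force: 0.0
```

Emit:
{"method": "move_arm", "body": {
  "moves": "-1 0 0 0 0 0 0.5; -1 0 0 0 0 0 0.5; -1 0 0 0 0 0 0.5"
}}

```text
t: 3.5
tool_pos: [0.4977, -0.2089, 0.2618]
tool_rot: [0.001, 0.709, 0.705, -0.001]
ft_force: [0.2, 0.6, -0.0]
gripper_width: 0.0426
grasp_force: 0.0
```

Emit:
{"method": "move_arm", "body": {
  "moves": "-1 0 0 0 0 0 0.5; -1 0 0 0 0 0 0.5; -1 0 0 0 0 0 0.5; -1 0 0 0 0 0 0.5"
}}

```text
t: 3.9
tool_pos: [0.4988, -0.3034, 0.2609]
tool_rot: [-0.0, 0.707, 0.707, -0.001]
ft_force: [-0.4, 0.2, 0.1]
gripper_width: 0.0428
grasp_force: 0.0
```

```bash
cat >> h.py <<'E'
def whip(f=None):
    for n in('top','side'):
        p,d=cap(n,f and n+f);W=cloud(n,d);H=hsv(p);z=W[...,2]
        red=((H[...,0]<8)|(H[...,0]>172))&(H[...,1]>140)&(H[...,2]>60)&(W[...,1]<-.1)&(W[...,1]>-.47)&(W[...,0]>.35)&(W[...,0]<.65)
        m=red&(z>.035)&(z<.12)
        if m.sum()<4: print(n,'none');continue
        v,u=np.where(m)
        print(n,m.sum(),u.mean().round(),v.mean().round(),'mean',W[m].mean(0).round(4),'minmax',W[m].min(0).round(4),W[m].max(0).round(4))
        m=(abs(z-.024)<.005)&(W[...,0]>.40)&(W[...,0]<.55)&(W[...,1]<-.33)&(W[...,1]>-.46)
        print('  stand',m.sum(),cv2.minAreaRect((W[m][:,:2]*1000).astype(np.float32)))
E
python3 -c "
from h import *
f=None
whip()"
```

```text
top none
side 100 386.0 405.0 mean [ 0.4686 -0.3952  0.0528] minmax [ 0.4638 -0.4003  0.0397] [ 0.4761 -0.3872  0.0603]
  stand 767 ((471.97906494140625, -392.26068115234375), (51.6424560546875, 50.875240325927734), 21.083751678466797)
```

Emit:
{"method": "move_arm", "body": {
  "moves": "-0.885 -0.258 0.9 0 0 0 0.5; -0.885 -0.258 0.9 0 0 0 0.5; -0.885 -0.258 0.9 0 0 0 0.5; -0.885 -0.258 0.9 0 0 0 0.5; -0.885 -0.258 0.9 0 0 0 0.5"
}}

```text
t: 4.5
tool_pos: [0.4738, -0.39, 0.1714]
tool_rot: [-0.0, 0.706, 0.708, 0.0]
ft_force: [0.5, 0.6, 0.7]
gripper_width: 0.043
grasp_force: 0.0
```

Emit:
{"method": "move_arm", "body": {
  "moves": "0 0 0.6 0 0 0 0.5; 0 0 0.6 0 0 0 0.5; 0 0 0.6 0 0 0 0.5; 0 0 0.6 0 0 0 0.5"
}}

```text
t: 4.9
tool_pos: [0.4741, -0.3914, 0.1132]
tool_rot: [0.001, 0.707, 0.708, 0.0]
ft_force: [0.0, 0.6, 0.9]
gripper_width: 0.0429
grasp_force: 0.0
```

```bash
python3 -c "
from h import *
whip('1.png'); print(rot()[0])"
```

```text
top 36 487.0 302.0 mean [ 0.4744 -0.3936  0.0596] minmax [ 0.4697 -0.4004  0.0565] [ 0.4796 -0.387   0.0635]
  stand 543 ((474.7146911621094, -393.7196044921875), (50.51695251464844, 51.066162109375), 21.167938232421875)
side 100 386.0 405.0 mean [ 0.4688 -0.395   0.053 ] minmax [ 0.4643 -0.4005  0.0399] [ 0.4756 -0.3871  0.0608]
  stand 755 ((472.42547607421875, -392.1042785644531), (52.67578125, 50.70098114013672), 21.379409790039062)
[ 0.47396388 -0.39204516  0.11342628]
```

Aligned. Descend to about 0.034 and close on the cap.

Emit:
{"method": "move_arm", "body": {
  "moves": "0 0 0.4 0 0 0 0.5; 0 0 0.79 0 0 0 0.5; 0 0 0.79 0 0 0 0.5; 0 0 0.79 0 0 0 0; 0 0 0.79 0 0 0 0; 0 0 0.79 0 0 0 0; 0 0 0.79 0 0 0 0; 0 0 0.79 0 0 0 0",
  "newtons": 50
}}

```text
t: 5.8
tool_pos: [0.474, -0.393, 0.035]
tool_rot: [0.002, 0.707, 0.707, 0.0]
ft_force: [-1.7, 0.2, 7.7]
gripper_width: 0.0144
grasp_force: 48.9
```

Emit:
{"method": "move_arm", "body": {
  "moves": "0 0 -0.4 0 0 0 0; 0 0 -0.8 0 0 0 0; 0 0 -0.8 0 0 0 0; 0 0 -0.8 0 0 0 0"
}}

```text
t: 6.2
tool_pos: [0.4738, -0.3922, 0.1144]
tool_rot: [0.002, 0.707, 0.707, 0.001]
ft_force: [-0.2, 0.7, -0.7]
gripper_width: 0.0142
grasp_force: 49.4
```

```bash
python3 -c "
from h import *
whip('2.png'); print(rot()[0])"
```

```text
top none
side none
[ 0.47279392 -0.39121515  0.11211748]
```

Emit:
{"method": "move_arm", "body": {
  "moves": "0.92 0.45 -0.1 0 0 0 0; 0.92 0.45 -0.1 0 0 0 0; 0.92 0.45 -0.1 0 0 0 0; 0.92 0.45 -0.1 0 0 0 0"
}}

```text
t: 6.7
tool_pos: [0.5185, -0.2975, 0.1214]
tool_rot: [-0.001, 0.706, 0.709, -0.0]
ft_force: [-1.4, 0.5, 0.7]
gripper_width: 0.0143
grasp_force: 49.4
```

Emit:
{"method": "move_arm", "body": {
  "moves": "0.93 0.45 0.1 0 0 0 0; 0.93 0.45 0.1 0 0 0 0; 0.93 0.45 0.1 0 0 0 0; 0.93 0.45 0.1 0 0 0 0; 0.93 0.45 0.1 0 0 0 0"
}}

```text
t: 7.2
tool_pos: [0.5616, -0.209, 0.1121]
tool_rot: [0.0, 0.708, 0.706, -0.001]
ft_force: [-0.6, -0.2, -0.2]
gripper_width: 0.0142
grasp_force: 49.4
```

```bash
python3 -c "
from h import *
p,d=cap('side'); cv2.imwrite('pics/s3.png',cv2.resize(p[240:370,290:450,::-1],None,fx=4.5,fy=4.5,interpolation=cv2.INTER_CUBIC))
W=cloud('side',d);H=hsv(p);z=W[...,2]
red=((H[...,0]<8)|(H[...,0]>172))&(H[...,1]>140)&(H[...,2]>60)&(z>.08)&(z<.2)&box((360,290),70)
print(red.sum(),W[red].mean(0),W[red].min(0),W[red].max(0)); print(rot()[0],bot.sense()['qpos'])
m=(z>.05)&(z<.062)&box((360,325),25)&(np.hypot(W[...,0]-.565,W[...,1]+.208)<.035); print(m.sum(),cv2.minEnclosingCircle((W[m][:,:2]*1000).astype(np.float32)))
m=(z>.066)&(z<.125)&box((360,300),60)&(np.hypot(W[...,0]-.565,W[...,1]+.208)<.012)&~red; 
for a in np.arange(.08,.125,.01):
  k=m&(abs(z-a)<.005); print(a.round(3),k.sum(),W[k].mean(0))
"
```

```text
38 [ 0.56088715 -0.21403499  0.13246183] [ 0.54909193 -0.22213666  0.11836743] [ 0.56805359 -0.20116826  0.1521833 ]
[ 0.56154312 -0.20930274  0.11230453] [-0.37058849  0.41337596  0.82024386  1.76601129 -0.33314787  1.10797886
  0.55570394]
283 ((563.144287109375, -206.15260314941406), 25.77166175842285)
0.08 9 [ 0.55787698 -0.21058222  0.08313003]
0.09 25 [ 0.55826109 -0.21081676  0.09034971]
0.1 20 [ 0.55852343 -0.21150743  0.09980166]
0.11 14 [ 0.56387513 -0.21426359  0.11088525]
0.12 20 [ 0.56531501 -0.21550564  0.11909089]
```

View pics/s3.png

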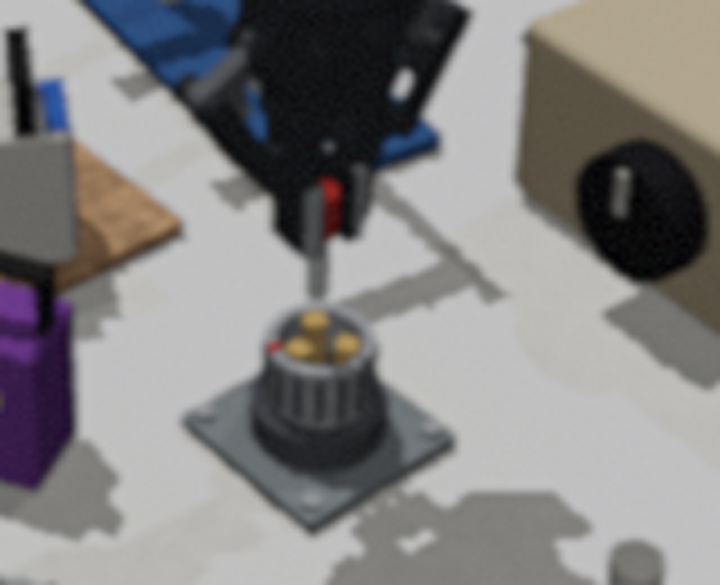

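Emit:
{"method": "move_arm", "body": {
  "moves": "0.012 0.028 0 0 0 0 0; 0.012 0.028 0.2 0 0 0 0; 0.012 0.028 0.3 0 0 0 0; 0.012 0.028 0.38 0 0 0 0; 0.012 0.028 0.42 0 0 0 0; 0.012 0.028 0.42 0 0 0 0"
}}

```text
t: 7.85
tool_pos: [0.5654, -0.2056, 0.07]
tool_rot: [-0.0, 0.707, 0.707, -0.0]
ft_force: [0.8, 0.3, -0.8]
gripper_width: 0.0144
grasp_force: 49.4
```

```bash
python3 -c "
from h import *
p,d=cap('side'); cv2.imwrite('pics/s4.png',cv2.resize(p[270:370,300:430,::-1],None,fx=5,fy=5,interpolation=cv2.INTER_CUBIC));s=bot.sense();print(s['tool_pos'],s['ft_force'],s['ft_torque'])"
```

```text
[ 0.56560456 -0.20564672  0.07042205] [ 0.27861839  0.22685765 -0.08677341] [-0.00828923  0.02444621 -0.02513799]
```

View pics/s4.png

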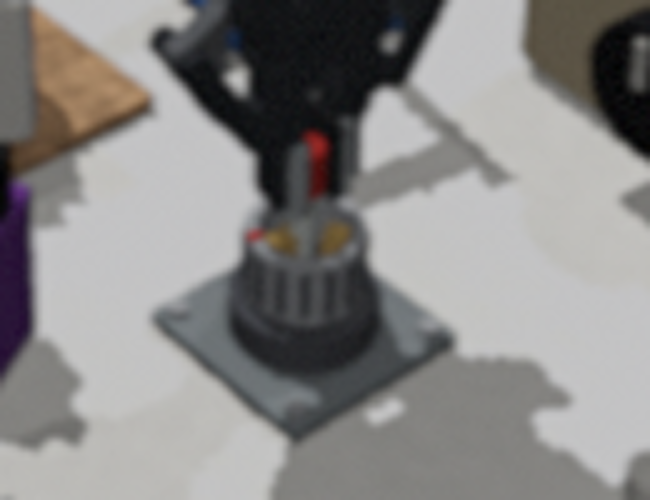

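The rod is between the jaws without contact. Lower it to the seat.

Emit:
{"method": "move_arm", "body": {
  "moves": "0 -0.01 0.03 0 0 0 0; 0 -0.01 0.05 0 0 0 0; 0 -0.01 0.06 0 0 0 0; 0 -0.01 0.07 0 0 0 0; 0 -0.01 0.07 0 0 0 0"
}}

```text
t: 8.4
tool_pos: [0.5649, -0.2056, 0.064]
tool_rot: [0.0, 0.707, 0.707, 0.0]
ft_force: [-1.9, 0.3, 6.2]
gripper_width: 0.0143
grasp_force: 50.4
```

Emit:
{"method": "move_arm", "body": {
  "moves": "0 0 0 0 0 0 0.5; 0 0 0 0 0 0 0.5; 0 0 0 0 0 0 0.5; 0 0 -0.4 0 0 0 0.5; 0 0 -0.8 0 0 0 0.8; 0 0 -0.8 0 0 0 1; 0 0 -0.8 0 0 0 1"
}}

```text
t: 9.1
tool_pos: [0.5652, -0.2054, 0.1441]
tool_rot: [0.001, 0.707, 0.707, 0.001]
ft_force: [0.3, 0.7, -0.6]
gripper_width: 0.0835
grasp_force: 0.0
```

Emit:
{"method": "move_arm", "body": {
  "moves": "0 0 0 0 0 -0.9 1;0 0 0 0 0 -0.9 1;0 0 0 0 0 -0.9 1;0 0 0 0 0 -0.9 1;0 0 0 0 0 -0.9 1;0 0 0 0 0 -0.9 1;0 0 0 0 0 -0.9 1;0 0 0 0 0 -0.9 1;0 0 0 0 0 -0.9 1;0 0 0 0 0 -0.9 1; 0 0 0 0 0 -0.9 1"
}}

```text
t: 10.2
tool_pos: [0.5639, -0.2051, 0.1419]
tool_rot: [-0.001, 0.078, 0.997, 0.0]
ft_force: [1.5, -0.5, 0.3]
gripper_width: 0.0851
grasp_force: 0.0
```

```bash
python3 -c "
from h import *
p,d=cap('side'); cv2.imwrite('pics/s5.png',cv2.resize(p[270:370,300:430,::-1],None,fx=5,fy=5,interpolation=cv2.INTER_CUBIC));s=bot.sense();print(s['tool_pos'],s['tool_rot'],s['qpos'])
p,d=cap('top')
W=cloud('top',d)
z=W[...,2]
m=box((390,257),25)&(z>.05)&(z<.062);print(m.sum(),W[m].mean(0))"
```

```text
[ 0.56400832 -0.20520349  0.14212576] [-9.08896819e-04  7.92590897e-02  9.96853619e-01  1.81617096e-04] [-0.18878106  0.32622947  0.56640619  1.72421859 -0.18955364  1.14796731
  1.84437862]
0 [nan nan nan]<string>:7: RuntimeWarning: Mean of empty slice.
  ret = um.true_divide(
```

View pics/s5.png

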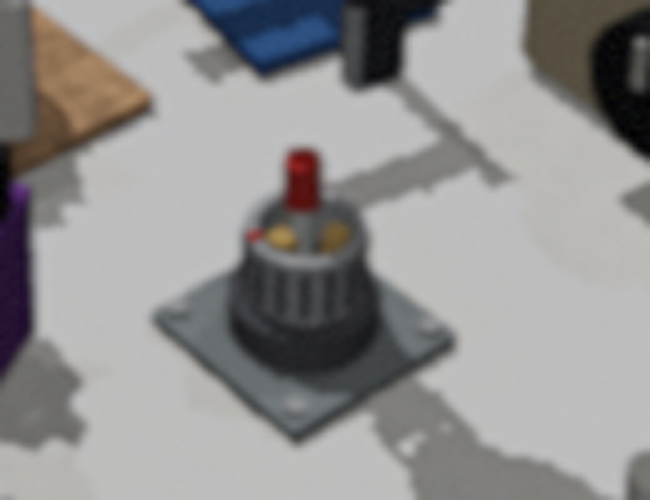

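Emit:
{"method": "move_arm", "body": {
  "moves": "-0.007 -0.015 0.5 0 0 0 1; -0.007 -0.015 0.94 0 0 0 1; -0.007 -0.015 0.94 0 0 0 1; -0.007 -0.015 0.94 0 0 0 1"
}}

```text
t: 10.7
tool_pos: [0.5647, -0.2072, 0.0495]
tool_rot: [-0.001, 0.079, 0.997, -0.0]
ft_force: [0.5, -0.5, -0.3]
gripper_width: 0.0856
grasp_force: 0.0
```

Emit:
{"method": "move_arm", "body": {
  "moves": "0 0 0.1 0 0 0 1; 0 0 0.2 0 0 0 1; 0 0 0.2 0 0 0 1; 0 0 0.2 0 0 0 0.4; 0 0 0.2 0 0 0 0.4; 0 0 0.2 0 0 0 0.4; 0 0 0.2 0 0 0 0.4; 0 0 0.2 0 0 0 0.4",
  "newtons": 60
}}

```text
t: 11.5
tool_pos: [0.5659, -0.2055, 0.0306]
tool_rot: [0.0, 0.078, 0.997, 0.001]
ft_force: [-3.4, 5.3, 10.7]
gripper_width: 0.0469
grasp_force: 60.3
```

Emit:
{"method": "move_arm", "body": {
  "moves": "0 0.012 0 0 0 0.09 0.4; 0 0.012 0 0 0 0.18 0.4; 0 0.012 0 0 0 0.27 0.4; 0 0.012 0 0 0 0.36 0.4; 0 0.012 0 0 0 0.45 0.4; 0 0.012 0 0 0 0.54 0.4; 0 0.012 0 0 0 0.63 0.4; 0 0.012 0 0 0 0.72 0.4; 0 0.012 0 0 0 0.81 0.4; 0 0.012 0 0 0 0.9 0.4; 0 0.012 0 0 0 0.9 0.4",
  "newtons": 80
}}

```text
t: 12.6
tool_pos: [0.5659, -0.2055, 0.0307]
tool_rot: [0.0, 0.709, 0.705, 0.001]
ft_force: [-5.0, 3.8, 12.9]
gripper_width: 0.0461
grasp_force: 80.6
```

```bash
python3 -c "
from h import *
p,d=cap('side'); cv2.imwrite('pics/s6.png',cv2.resize(p[270:370,300:430,::-1],None,fx=5,fy=5,interpolation=cv2.INTER_CUBIC));s=bot.sense();print(s['tool_pos'],s['tool_rot'],s['qpos'],s['ft_force'],s['ft_torque'])"
```

```text
[ 0.5659457  -0.20550878  0.03073324] [1.47397404e-04 7.07477925e-01 7.06735048e-01 7.32418077e-04] [-0.37620862  0.55093445  0.83839513  1.82299761 -0.48720297  0.98608094
  0.66532402] [-5.77169345  3.85761942 12.68201738] [ 0.64801276  0.56158272 -0.11281259]
```

View pics/s6.png

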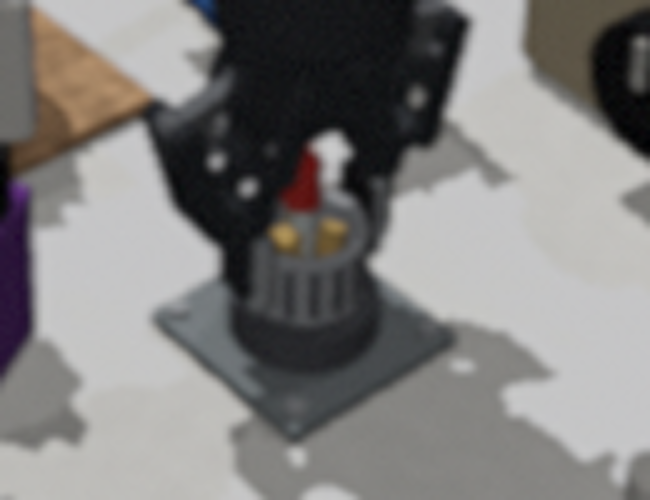

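Emit:
{"method": "move_arm", "body": {
  "moves": "0 0 0 0 0 0.09 0.4; 0 0 0 0 0 0.18 0.4; 0 0 0 0 0 0.27 0.4; 0 0 0 0 0 0.35 0.4; 0 0 0 0 0 0.42 0.4; 0 0 0 0 0 0.46 0.4; 0 0 0 0 0 0.5 0.4; 0 0 0 0 0 0.5 0.4",
  "newtons": 100
}}

```text
t: 13.45
tool_pos: [0.566, -0.2056, 0.0308]
tool_rot: [-0.0, 0.924, 0.382, 0.001]
ft_force: [-5.6, 4.7, 16.1]
gripper_width: 0.0457
grasp_force: 100.4
```

```bash
python3 -c "
from h import *
s=bot.sense();print(s['tool_pos'],s['tool_rot'],s['ft_force'],s['ft_torque'])"
```

```text
[ 0.56595903 -0.20555104  0.03084208] [-1.73735861e-04  9.24151600e-01  3.82025272e-01  6.94071568e-04] [-5.6477483   4.65563491 16.06167021] [ 0.54652308  0.84322426 -0.01932807]
```

Emit:
{"method": "move_arm", "body": {
  "moves": "0 0 0 0 0 0.04 0.4; 0 0 0 0 0 0.08 0.4; 0 0 0 0 0 0.12 0.4; 0 0 0 0 0 0.15 0.4; 0 0 0 0 0 0.15 0.4",
  "newtons": 110
}}

```text
t: 13.95
tool_pos: [0.5627, -0.2073, 0.0306]
tool_rot: [-0.0, 0.962, 0.272, -0.002]
ft_force: [-16.0, -1.0, 20.9]
gripper_width: 0.0455
grasp_force: 115.7
```

```bash
python3 -c "
from h import *
s=bot.sense();print(s['tool_pos'],s['tool_rot'],s['qpos'],s['ft_force'],s['ft_torque'])"
```

```text
[ 0.56274769 -0.20733593  0.03059832] [-2.99722057e-04  9.62403576e-01  2.71614782e-01 -2.16261185e-03] [-0.51633414  0.67352663  1.06773154  1.8302228  -0.67406605  1.05989915
 -0.20483924] [-16.04948852  -0.96157345  20.90111249] [-0.00576636  3.70922765  2.08608885]
```

```bash
cat >> h.py <<'E'
def dash(n='side',c=None):
    # angle of red dash on the rim: intersect the pixel rays with z=.057
    p,d=cap(n) if c is None else c
    H=hsv(p);W=cloud(n,d);z=W[...,2]
    c0=np.array([.565,-.2086]) if n=='top' else np.array([.5629,-.2066])
    r=np.hypot(W[...,0]-c0[0],W[...,1]-c0[1])
    m=((H[...,0]<10)|(H[...,0]>168))&(H[...,1]>100)&(z>.05)&(z<.064)&(r<.03)&(r>.014)
    if m.sum()<1: return None
    q=W[m].mean(0)[:2]-c0
    return n,m.sum(),np.degrees(np.arctan2(q[1],q[0])).round(1),q.round(4)
E
python3 - <<'E'
from h import *
for n in('top','side'):
    f=np.load(n+'0.npz');print(dash(n,(f['p'],f['d'])),dash(n))
E
```

```text
('top', np.int64(4), np.float64(164.8), array([-0.0186,  0.0051])) None
('side', np.int64(5), np.float64(158.9), array([-0.018,  0.007])) None
```

Emit:
{"method": "move_arm", "body": {
  "moves": "0 0 0 0 0 0.04 0.4; 0 0 0 0 0 0.07 0.4; 0 0 0 0 0 0.07 0.4; 0 0 0 0 0 0.07 0.4",
  "newtons": 120
}}

```text
t: 14.45
tool_pos: [0.5598, -0.2081, 0.0305]
tool_rot: [-0.001, 0.976, 0.217, -0.004]
ft_force: [-26.9, 1.6, 30.9]
gripper_width: 0.045
grasp_force: 117.0
```

```bash
python3 -c "
from h import *
s=bot.sense();print(s['tool_pos'],s['tool_rot'],s['ft_force'],s['ft_torque'],s['grasp_force']);print(dash('top'),dash('side'))"
```

```text
[ 0.55975538 -0.20814206  0.03052257] [-0.00141282  0.9761987   0.21683772 -0.00393788] [-26.91655572   1.57629659  30.90782157] [0.52992156 6.10162854 0.576377  ] 117.03613935662361
None None
```

Emit:
{"method": "move_arm", "body": {
  "moves": "0 0 0 0 0 -0.04 0.4; 0 0 0 0 0 -0.07 0.5; 0 0 0 0 0 -0.07 1; 0 0 0 0 0 -0.07 1; 0 0 0 0 0 -0.07 1; 0 0 0 0 0 -0.07 1; 0 0 -0.5 0 0 -0.07 1; 0 0 -1 0 0 -0.07 1; 0 0 -1 0 0 -0.07 1",
  "newtons": 60
}}

```text
t: 15.45
tool_pos: [0.5682, -0.2077, 0.1353]
tool_rot: [0.002, 0.962, 0.271, 0.003]
ft_force: [0.5, -0.6, -0.6]
gripper_width: 0.0854
grasp_force: 0.0
```

```bash
python3 -c "
from h import *
c=cap('side');p=c[0]; cv2.imwrite('pics/s7.png',cv2.resize(p[270:370,300:430,::-1],None,fx=5,fy=5,interpolation=cv2.INTER_CUBIC));s=bot.sense();print(s['tool_pos'],s['tool_rot'],s['ft_force'],dash('side',c),dash('top'))"
```

```text
[ 0.56720744 -0.20652781  0.13239646] [0.00124007 0.96237364 0.2717166  0.00235084] [-0.3214921   0.30049711 -0.54258419] None None
```

View pics/s7.png

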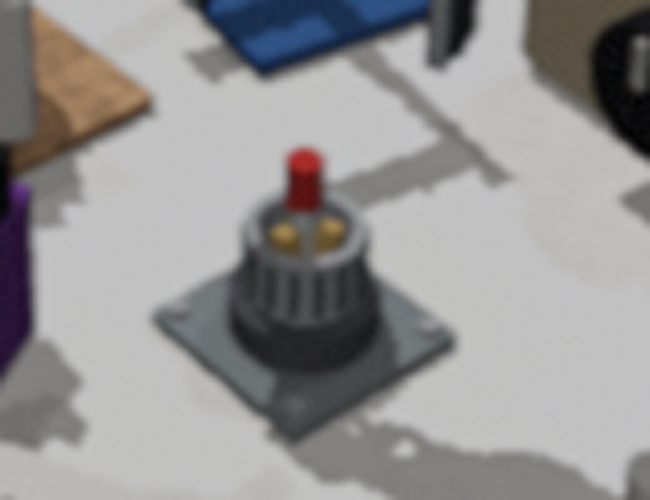

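Emit:
{"method": "move_arm", "body": {
  "moves": "0 0 -0.7 0 0 0 1; 0.5 -1 -0.7 0 0 0 1; 0.5 -1 -0.7 0 0 0 1; 0.5 -1 -0.7 0 0 0 1; 0.5 -1 -0.7 0 0 0 1"
}}

```text
t: 16.05
tool_pos: [0.5558, -0.0902, 0.1982]
tool_rot: [-0.001, 0.962, 0.274, -0.001]
ft_force: [-0.7, 0.5, -0.2]
gripper_width: 0.0857
grasp_force: 0.0
```

```bash
python3 -c "
from h import *
p,d=c=cap('top'); cv2.imwrite('pics/t8.png',cv2.resize(p[220:300,340:440,::-1],None,fx=6,fy=6,interpolation=cv2.INTER_CUBIC));print(dash('top',c))
K=bot.get_calibration('side');T=np.array(K['camera_from_world'])
for a in range(0,100,10):
    w=np.array([.5629+.0212*np.cos(np.radians(a)),-.2066+.0212*np.sin(np.radians(a)),.057]);q=T[:3,:3]@w+T[:3,3];q=q*[1,-1,-1]
    u=cv2.projectPoints(q[None],np.zeros(3),np.zeros(3),np.array(K['camera_matrix']),np.array(K['dist']))[0].ravel();print(a,((u-[300,270])*5).round())
"
```

```text
('top', np.int64(3), np.float64(40.1), array([0.0167, 0.0141]))
0 [347. 199.]
10 [341. 195.]
20 [333. 191.]
30 [324. 188.]
40 [315. 185.]
50 [306. 184.]
60 [296. 184.]
70 [287. 185.]
80 [278. 187.]
90 [270. 191.]
```

View pics/t8.png

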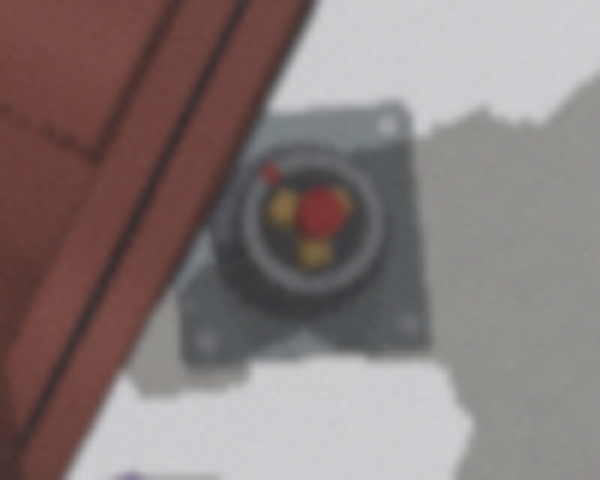

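Emit:
{"method": "move_arm", "body": {
  "moves": "-0.5 1 0 0 0 -0.87 1; -0.5 1 0 0 0 -0.87 1; -0.5 1 0 0 0 -0.87 1; -0.5 1 0 0 0 -0.87 1; -0.5 1 0 0 0 -0.87 1; -0.5 1 0 0 0 -0.87 1; -0.5 1 0 0 0 -0.87 1; -0.5 1 0 0 0 -0.87 1; -0.5 1 0 0 0 -0.87 1; -0.5 1 0 0 0 -0.87 1; -0.5 1 0 0 0 -0.87 1; -0.5 1 0 0 0 -0.87 1"
}}

```text
t: 17.3
tool_pos: [0.5649, -0.2066, 0.1989]
tool_rot: [-0.0, 0.577, 0.817, -0.0]
ft_force: [0.8, 0.4, -0.5]
gripper_width: 0.0855
grasp_force: 0.0
```

```bash
cat >> h.py <<'E'
def go(x,y,z,yaw=None):
    # shift/turn (scaled) from the measured pose; yaw = wanted tool-y yaw, deg
    P=[rot() for _ in range(1)][0];M=P[1].as_matrix()
    v=M.T@(np.array([x,y,z])-P[0])/.1
    cy=np.degrees(np.arctan2(M[1,1],M[0,1]));r=0
    if yaw is not None:r=-((yaw-cy+180)%360-180)/90
    print('pos',P[0].round(4),'yaw',cy.round(1),'-> d',v.round(3),'rz',round(r,3),'j7',bot.sense()['qpos'][6].round(2))
E
python3 -c "
from h import *
go(.5659,-.2055,.030)"
```

```text
pos [ 0.5649 -0.2066  0.1989] yaw 19.5 -> d [0.006 0.015 1.689] rz 0 j7 0.86
```

Emit:
{"method": "move_arm", "body": {
  "moves": "0 0.01 0.5 0 0 0 1; 0 0.01 0.9 0 0 0 1; 0 0.01 0.9 0 0 0 1; 0 0.01 0.9 0 0 0 1"
}}

```text
t: 17.7
tool_pos: [0.5661, -0.2059, 0.1099]
tool_rot: [-0.0, 0.576, 0.818, -0.001]
ft_force: [1.0, -0.3, 1.6]
gripper_width: 0.0856
grasp_force: 0.0
```

Emit:
{"method": "move_arm", "body": {
  "moves": "0 0 0.4 0 0 0 1; 0 0 0.7 0 0 0 1; 0 0 0.79 0 0 0 1; 0 0 0.79 0 0 0 1; 0 0 0.79 0 0 0 0.4; 0 0 0.79 0 0 0 0.4; 0 0 0.79 0 0 0 0.4; 0 0 0.79 0 0 0 0.4; 0 0 0.79 0 0 0 0.4; 0 0 0.79 0 0 0 0.4; 0 0 0.79 0 0 0 0.4",
  "newtons": 120
}}

```text
t: 18.8
tool_pos: [0.5662, -0.2063, 0.0328]
tool_rot: [0.0, 0.575, 0.818, 0.0]
ft_force: [-8.5, 3.0, 20.0]
gripper_width: 0.0451
grasp_force: 119.5
```

Emit:
{"method": "move_arm", "body": {
  "moves": "0 0 0 0 0 0.04 0.4; 0 0 0 0 0 0.08 0.4; 0 0 0 0 0 0.12 0.4; 0 0 0 0 0 0.12 0.4"
}}

```text
t: 19.2
tool_pos: [0.5663, -0.2079, 0.0328]
tool_rot: [0.001, 0.651, 0.759, -0.0]
ft_force: [-7.7, -2.1, 17.0]
gripper_width: 0.0446
grasp_force: 122.5
```

```bash
python3 -c "
from h import *
go(.5659,-.2055,.030);s=bot.sense();print(s['ft_force'],s['ft_torque'],dash(),dash('top'))"
```

```text
pos [ 0.5663 -0.2079  0.0328] yaw 8.8 -> d [ 0.024 -0.     0.028] rz 0 j7 0.82
[-7.74330472 -2.14449768 16.95047676] [-0.90865138  1.92660861 -0.03445302] None None
```

Emit:
{"method": "move_arm", "body": {
  "moves": "0 0 0 0 0 0.04 0.4; 0 0 0 0 0 0.08 0.4; 0 0 0 0 0 0.12 0.4; 0 0 0 0 0 0.12 0.4"
}}

```text
t: 19.7
tool_pos: [0.5657, -0.2124, 0.0331]
tool_rot: [0.004, 0.72, 0.694, -0.002]
ft_force: [-6.4, -16.2, 10.0]
gripper_width: 0.0438
grasp_force: 121.1
```

```bash
python3 -c "
from h import *
go(.5659,-.2055,.030);s=bot.sense();print(s['ft_force'],s['ft_torque'],dash(),dash('top'))"
```

```text
pos [ 0.5657 -0.2124  0.0331] yaw -2.1 -> d [ 0.069 -0.     0.03 ] rz 0 j7 0.66
[ -6.43900005 -16.22438398  10.0376046 ] [-3.70906698  1.51873186  0.39684844] None None
```

Emit:
{"method": "move_arm", "body": {
  "moves": "0 0 0 0 0 0.04 0.4; 0 0 0 0 0 0.08 0.4; 0 0 0 0 0 0.12 0.4; 0 0 0 0 0 0.12 0.4"
}}

```text
t: 20.2
tool_pos: [0.5638, -0.2162, 0.0331]
tool_rot: [0.005, 0.783, 0.623, -0.004]
ft_force: [-9.6, -28.0, 8.6]
gripper_width: 0.0442
grasp_force: 124.1
```

```bash
python3 -c "
from h import *
go(.5659,-.2055,.030);s=bot.sense();print(s['ft_force'],s['ft_torque'],dash(),dash('top'))"
```

```text
pos [ 0.5638 -0.2162  0.0331] yaw -13.0 -> d [ 0.109 -0.004  0.03 ] rz 0 j7 0.5
[ -9.60676108 -27.98483942   8.58637691] [-5.90393258  2.57158812  1.35285102] None None
```

Emit:
{"method": "move_arm", "body": {
  "moves": "0 0 0 0 0 0 0.55; 0 0 0 0 0 0 0.6; 0 0 0 0 0 0 1; 0 0 0 0 0 0 1; 0 0 0 0 0 0 1; 0 0 0 0 0 0 1; 0 0 -0.5 0 0 0 1; 0 0 -1 0 0 0 1; 0 0 -1 0 0 0 1",
  "newtons": 60
}}

```text
t: 21.2
tool_pos: [0.5692, -0.2073, 0.1365]
tool_rot: [0.003, 0.78, 0.625, 0.003]
ft_force: [0.1, 0.6, -0.5]
gripper_width: 0.0852
grasp_force: 0.0
```

```bash
python3 -c "
from h import *
go(.5659,-.2055,.030);c=cap('side');p=c[0]; cv2.imwrite('pics/s9.png',cv2.resize(p[270:370,300:430,::-1],None,fx=5,fy=5,interpolation=cv2.INTER_CUBIC)); print(dash('side',c),dash('top'))"
```

```text
pos [ 0.5692 -0.2073  0.1365] yaw -12.6 -> d [ 0.011 -0.045  1.065] rz 0 j7 0.42
None None
```

View pics/s9.png

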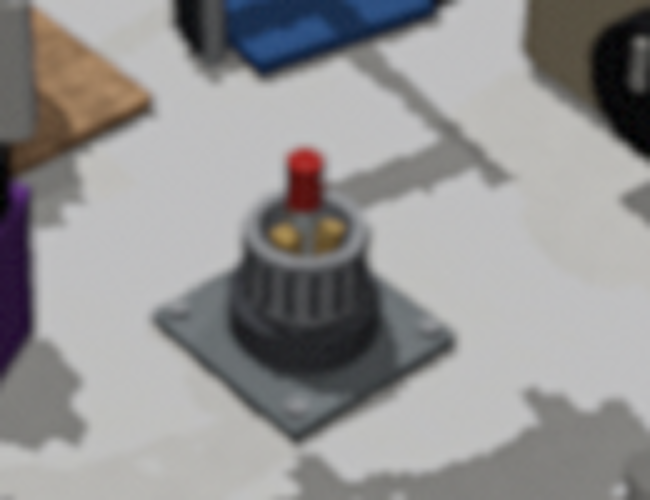

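Emit:
{"method": "move_arm", "body": {
  "moves": "0 0 -0.7 0 0 0 1; 1 -0.4 -0.7 0 0 0 1; 1 -0.4 -0.7 0 0 0 1; 1 -0.4 -0.7 0 0 0 1; 1 -0.4 -0.7 0 0 0 1"
}}

```text
t: 21.8
tool_pos: [0.5488, -0.0956, 0.1993]
tool_rot: [-0.001, 0.779, 0.628, -0.0]
ft_force: [-0.7, 0.0, -0.4]
gripper_width: 0.0853
grasp_force: 0.0
```

```bash
cat > d.py <<'E'
from h import *
K=bot.get_calibration('top');T=np.array(K['camera_from_world'])
def ray(u,v,z):
    q=cv2.undistortPoints(np.array([[[u,v]]],float),np.array(K['camera_matrix']),np.array(K['dist'])).ravel()
    d=T[:3,:3].T@np.array([q[0],-q[1],-1]);o=-T[:3,:3].T@T[:3,3];return (o+d*(z-o[2])/d[2])[:2]
def meas(p):
    v,u=np.mgrid[235:285,362:420]
    xy=np.array([ray(a,b,.057) for a,b in zip(u.ravel(),v.ravel())]).reshape(u.shape+(2,))
    q=p[235:285,362:420].astype(float);red=q[...,0]-q[...,1:].max(-1)
    r=xy-np.array([.565,-.2086]);
    return xy,q,red,r
ps=[np.load('top0.npz')['p'].astype(float)]
n=np.mean([bot.read_camera('top')[0].astype(float) for _ in range(4)],0);ps.append(n)
for p in ps:
    xy,q,red,r=meas(p);rr=np.hypot(r[...,0],r[...,1])
    # rim centre: brightness-weighted ring is noisy; use bright low-sat ring symmetric
    w=np.clip(q.mean(-1)-75,0,None)*((rr>.016)&(rr<.027))
    a=np.arctan2(r[...,1],r[...,0])
    m=(rr>.0165)&(rr<.0265)&(q[...,0]-q[...,2]>20)&(red>12)
    W=red*m;c=(xy*W[...,None]).sum((0,1))/W.sum();
    print(m.sum(),c,[ (c0,np.degrees(np.arctan2(*(c-c0)[::-1])).round(1)) for c0 in [np.array([.565,-.2086]),np.array([.564,-.2086]),np.array([.565,-.2076])]], np.hypot(*(c-[.565,-.2086])))
cv2.imwrite('pics/t10.png',np.hstack([cv2.resize(p[225:295,355:425,::-1],None,fx=5.6,fy=5.6,interpolation=cv2.INTER_CUBIC) for p in ps]))
E
python3 d.py
```

```text
23 [ 0.55145403 -0.20311095] [(array([ 0.565 , -0.2086]), np.float64(157.9)), (array([ 0.564 , -0.2086]), np.float64(156.4)), (array([ 0.565 , -0.2076]), np.float64(161.7))] 0.014615845974525902
126 [ 0.57123209 -0.1919909 ] [(array([ 0.565 , -0.2086]), np.float64(69.4)), (array([ 0.564 , -0.2086]), np.float64(66.5)), (array([ 0.565 , -0.2076]), np.float64(68.2))] 0.01773981947866677[ WARN:0@5.826] global loadsave.cpp:1063 imwrite_ Unsupported depth image for selected encoder is fallbacked to CV_8U.
```

View pics/t10.png

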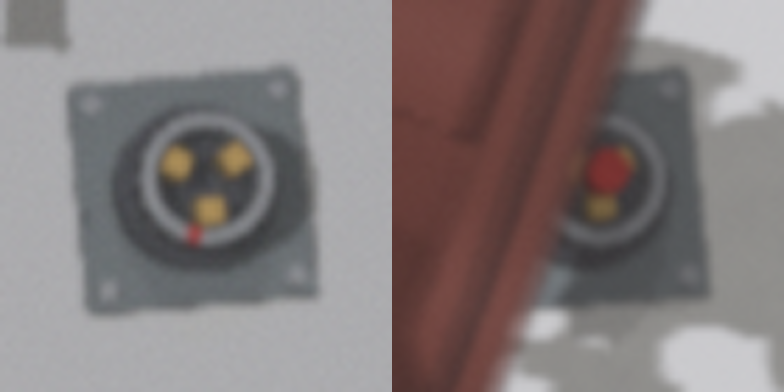

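Emit:
{"method": "move_arm", "body": {
  "moves": "0.9 -0.6 0 0 0 0 1; 0.9 -0.6 0 0 0 0 1; 0.9 -0.6 0 0 0 0 1; 0.9 -0.6 0 0 0 0 1; 0.9 -0.6 0 0 0 0 1"
}}

```text
t: 22.5
tool_pos: [0.5102, 0.0005, 0.2003]
tool_rot: [0.0, 0.781, 0.625, 0.0]
ft_force: [-1.0, -0.3, 0.1]
gripper_width: 0.0853
grasp_force: 0.0
```

```bash
cat > d.py <<'E'
from h import *
n=np.mean([bot.read_camera('top')[0].astype(float) for _ in range(4)],0)
ps=[np.load('top0.npz')['p'].astype(float),n]
for p in ps:
    q=cv2.resize(p[225:295,355:425],None,fx=5.6,fy=5.6,interpolation=cv2.INTER_CUBIC)
    red=q[...,0]-q[...,1:].max(-1);v,u=np.mgrid[:392,:392];du=u-207;dv=v-177;r=np.hypot(du,dv)
    m=(red>25)&(r>45)&(r<80)&((q[...,1]-q[...,2])<15)
    x,y=du[m].mean(),dv[m].mean();print(m.sum(),x,y,'angle',np.degrees(np.arctan2(-x,-y)))
cv2.imwrite('pics/t11.png',np.hstack([cv2.resize(p[225:295,355:425,::-1],None,fx=5.6,fy=5.6,interpolation=cv2.INTER_CUBIC) for p in ps]).astype(np.uint8))
E
python3 d.py
```

```text
326 -12.730061349693251 56.79141104294479 angle 167.3657235774208
351 -36.41310541310541 -45.98860398860399 angle 38.371667246660046
```

```bash
cat >> h.py <<'E'
def sondes(n,p,W,seeds):
    # around a known xy: bail points (dark, high) -> rect; returns ctr, yaw
    z=W[...,2]
    for s in seeds:
        m=(np.hypot(W[...,0]-s[0],W[...,1]-s[1])<.045)&(z>.107)&(z<.122)
        if m.sum()<15: print(n,s,'few',m.sum());continue
        rc=cv2.minAreaRect((W[m][:,:2]*1000).astype(np.float32));bx=cv2.boxPoints(rc)
        e=max([bx[1]-bx[0],bx[2]-bx[1]],key=np.linalg.norm)
        print(n,m.sum(),np.round(rc[0],1),np.round(rc[1],1),'bail y yaw',np.degrees(np.arctan2(e[1],e[0])).round(1)%180)
E
python3 - <<'E'
from h import *
S=[(.49,.245),(.49,.112),(.53,-.0245)]
for n in('top','side'):
    f=np.load(n+'0.npz');sondes(n+'0',f['p'],f['W'],S)
    p,d=cap(n);sondes(n,p,cloud(n,d),S)
go(.5298,-.0235,.2,63)
E
```

```text
top0 171 [490.6 245.7] [13.  47.4] bail y yaw 114.5
top0 172 [490.5 112.1] [12.3 48.5] bail y yaw 109.4
top0 171 [529.6 -24.5] [48.2 12. ] bail y yaw 63.2
top 170 [490.6 246. ] [12.4 48.2] bail y yaw 115.1
top (0.49, 0.112) few 0
top 47 [521.9 -39.6] [14.5 11.8] bail y yaw 62.8
side0 77 [488.6 248.4] [15.5 51.8] bail y yaw 113.7
side0 92 [487.8 113.1] [15.1 52.5] bail y yaw 107.9
side0 89 [528.1 -23.8] [50.3 12. ] bail y yaw 63.3
side 77 [488.9 247.1] [15.2 52.4] bail y yaw 114.9
side 92 [487.2 113.1] [14.3 48.5] bail y yaw 110.6
side 87 [528.6 -22.7] [51.4 12. ] bail y yaw 63.0
pos [5.102e-01 4.000e-04 2.003e-01] yaw -12.7 -> d [-0.19   0.244  0.003] rz -0.841 j7 -0.19
```

Emit:
{"method": "move_arm", "body": {
  "moves": "-0.19 0.24 0 0 0 -0.841 1; -0.19 0.24 0 0 0 -0.841 1; -0.19 0.24 0 0 0 -0.841 1; -0.19 0.24 0 0 0 -0.841 1; -0.19 0.24 0 0 0 -0.841 1; -0.19 0.24 0 0 0 -0.841 1; -0.19 0.24 0 0 0 -0.841 1; -0.19 0.24 0 0 0 -0.841 1; -0.19 0.24 0 0 0 -0.841 1; -0.19 0.24 0 0 0 -0.841 1; -0.19 0.24 0 0 0 -0.841 1; -0.19 0.24 0 0 0 -0.841 1"
}}

```text
t: 24.0
tool_pos: [0.5294, -0.0223, 0.2003]
tool_rot: [-0.0, 0.235, 0.972, -0.0]
ft_force: [0.3, -0.8, 0.0]
gripper_width: 0.0853
grasp_force: 0.0
```

```bash
python3 -c "
from h import *
go(.529,-.0227,.087,63.2)"
```

```text
pos [ 0.5294 -0.0223  0.2003] yaw 62.9 -> d [ 1.000e-03 -5.000e-03  1.133e+00] rz -0.004 j7 1.19
```

Emit:
{"method": "move_arm", "body": {
  "moves": "0 0 0.4 0 0 0 1; 0 0 0.8 0 0 0 1; 0 0 1 0 0 0 1; 0 0 1 0 0 0 1"
}}

```text
t: 24.4
tool_pos: [0.5274, -0.0223, 0.0978]
tool_rot: [-0.002, 0.234, 0.972, -0.001]
ft_force: [0.4, -0.3, 0.6]
gripper_width: 0.0851
grasp_force: 0.0
```

Emit:
{"method": "move_arm", "body": {
  "moves": "0 0 0.1 0 0 0 1; 0 0 0.13 0 0 0 1; 0 0 0.13 0 0 0 0.7; 0 0 0.13 0 0 0 0.4; 0 0 0.13 0 0 0 0.4; 0 0 0.13 0 0 0 0.4; 0 0 0.13 0 0 0 0.4; 0 0 0.13 0 0 0 0.4",
  "newtons": 30
}}

```text
t: 25.2
tool_pos: [0.5299, -0.0219, 0.0881]
tool_rot: [0.001, 0.233, 0.973, 0.0]
ft_force: [-1.3, 0.6, 7.1]
gripper_width: 0.0476
grasp_force: 30.8
```

Emit:
{"method": "move_arm", "body": {
  "moves": "0 0 -0.2 0 0 0 0.4; 0 0 -0.5 0 0 0 0.4; 0 0 -1 0 0 0 0.4; 0 0 -1 0 0 0 0.4"
}}

```text
t: 25.6
tool_pos: [0.5323, -0.0227, 0.1927]
tool_rot: [0.004, 0.233, 0.972, 0.002]
ft_force: [0.5, -0.2, -0.5]
gripper_width: 0.0476
grasp_force: 31.7
```

```bash
python3 -c "
from h import *
p,d=cap('side'); cv2.imwrite('pics/s12.png',cv2.resize(p[120:330,200:410,::-1],None,fx=2.8,fy=2.8,interpolation=cv2.INTER_CUBIC)); go(.529,-.0227,.087,63.2)"
```

```text
pos [ 0.5311 -0.022   0.1901] yaw 63.1 -> d [ 0.019 -0.019  1.031] rz -0.001 j7 1.21
```

View pics/s12.png

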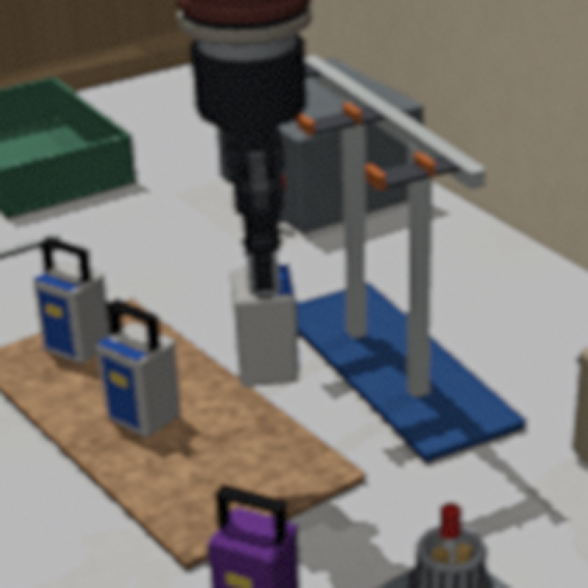

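Emit:
{"method": "move_arm", "body": {
  "moves": "0 0 -0.5 0 0 0.09 0.4; 0 0 -0.5 0 0 0.18 0.4; 0 0 -0.5 0 0 0.27 0.4; 0 0 -0.5 0 0 0.36 0.4; 0 0 -0.5 0 0 0.45 0.4; 0 0 -0.5 0 0 0.54 0.4; 0 0 -0.5 0 0 0.63 0.4; 0 0 -0.5 0 0 0.72 0.4; 0 0 -0.5 0 0 0.81 0.4; 0 0 -0.5 0 0 0.88 0.4; 0 0 -0.5 0 0 0.88 0.4"
}}

```text
t: 26.75
tool_pos: [0.5288, -0.0219, 0.2364]
tool_rot: [-0.0, 0.8, 0.6, -0.001]
ft_force: [-0.0, 0.1, -1.4]
gripper_width: 0.0476
grasp_force: 32.2
```

Emit:
{"method": "move_arm", "body": {
  "moves": "0 0 0 0 0 0.09 0.4; 0 0 0 0 0 0.18 0.4; 0 0 0 0 0 0.27 0.4; 0 0 0 0 0 0.36 0.4; 0 0 0 0 0 0.45 0.4; 0 0 0 0 0 0.54 0.4; 0 0 0 0 0 0.63 0.4; 0 0 0 0 0 0.72 0.4; 0 0 0 0 0 0.81 0.4; 0 0 0 0 0 0.88 0.4; 0 0 0 0 0 0.88 0.4; 0 0 0 0 0 0.88 0.4"
}}

```text
t: 27.95
tool_pos: [0.5291, -0.022, 0.237]
tool_rot: [0.0, 0.999, -0.044, -0.0]
ft_force: [0.8, 0.3, -0.9]
gripper_width: 0.0476
grasp_force: 32.2
```

```bash
python3 -c "
from h import *
go(.581,-.0334,.242,-95.4)"
```

```text
pos [ 0.5291 -0.022   0.237 ] yaw -95.0 -> d [ 0.527  0.068 -0.051] rz 0.004 j7 -1.49
```

Emit:
{"method": "move_arm", "body": {
  "moves": "0.2 0.068 -0.05 0 0 0.004 0.4; 0.527 0.068 -0.05 0 0 0.004 0.4; 0.527 0.068 -0.05 0 0 0.004 0.4; 0.527 0.068 -0.05 0 0 0.004 0.4"
}}

```text
t: 28.35
tool_pos: [0.5811, -0.035, 0.2417]
tool_rot: [0.001, 0.999, -0.049, -0.001]
ft_force: [-0.5, -1.0, -1.7]
gripper_width: 0.0471
grasp_force: 32.1
```

```bash
python3 -c "
from h import *
go(.641,-.039,.242,-95.4)
p,d=cap('side'); cv2.imwrite('pics/s13.png',cv2.resize(p[120:330,250:460,::-1],None,fx=2.8,fy=2.8,interpolation=cv2.INTER_CUBIC))"
```

```text
pos [ 0.5811 -0.035   0.2417] yaw -95.6 -> d [ 0.6   -0.018 -0.004] rz -0.002 j7 -1.37
```

View pics/s13.png

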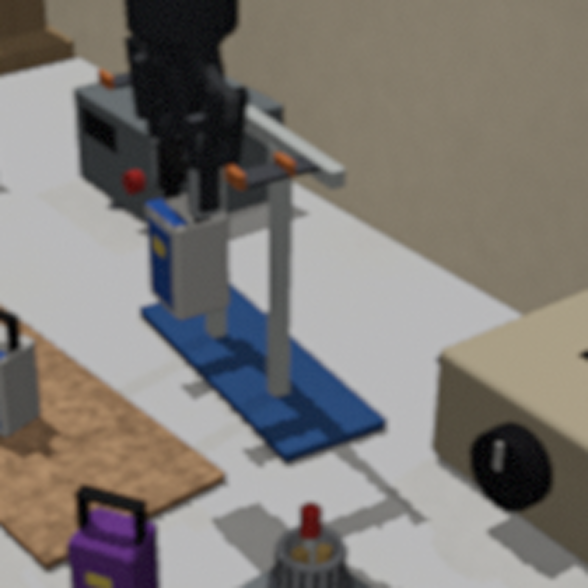

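Blue faces outward, just in front of hook 3, at the right height. Insert, lower and check forces.

Emit:
{"method": "move_arm", "body": {
  "moves": "0.2 -0.01 0 0 0 0 0.4; 0.4 -0.01 0 0 0 0 0.4; 0.6 -0.015 0 0 0 0 0.4; 0.6 -0.015 0 0 0 0 0.4; 0.6 -0.015 0 0 0 0 0.4"
}}

```text
t: 28.9
tool_pos: [0.6404, -0.0378, 0.2426]
tool_rot: [-0.0, 0.999, -0.049, -0.0]
ft_force: [-1.4, -1.0, -1.4]
gripper_width: 0.047
grasp_force: 32.2
```

```bash
python3 -c "
from h import *
go(.641,-.039,.228,-95.4);s=bot.sense();print(s['ft_force'],s['ft_torque'])"
```

```text
pos [ 0.6404 -0.0378  0.2426] yaw -95.6 -> d [0.007 0.012 0.146] rz -0.002 j7 -1.32
[-1.4207156  -1.01469882 -1.44068387] [-0.0100628  -0.00512288 -0.02794609]
```

Emit:
{"method": "move_arm", "body": {
  "moves": "0.005 0.01 0.05 0 0 0 0.4; 0.005 0.01 0.1 0 0 0 0.4; 0.005 0.01 0.12 0 0 0 0.4; 0.005 0.01 0.135 0 0 0 0.4; 0.005 0.01 0.135 0 0 0 0.4"
}}

```text
t: 29.4
tool_pos: [0.6412, -0.039, 0.2286]
tool_rot: [-0.0, 0.999, -0.049, -0.0]
ft_force: [1.3, 0.4, 0.3]
gripper_width: 0.0475
grasp_force: 32.2
```

```bash
python3 -c "
from h import *
go(.641,-.039,.228,-95.4);s=bot.sense();print(s['ft_force'],s['ft_torque'])"
```

```text
pos [ 0.6412 -0.039   0.2286] yaw -95.7 -> d [-0.002  0.     0.006] rz -0.003 j7 -1.31
[1.33146088 0.39788642 0.26508254] [0.00121442 0.02266862 0.02840478]
```

Emit:
{"method": "move_arm", "body": {
  "moves": "0 0 0.01 0 0 0 0.4; 0 0 0.015 0 0 0 0.4; 0 0 0.015 0 0 0 0.4"
}}

```text
t: 29.7
tool_pos: [0.6414, -0.0392, 0.2273]
tool_rot: [0.0, 0.999, -0.049, -0.0]
ft_force: [-0.9, 0.5, -0.5]
gripper_width: 0.0471
grasp_force: 32.2
```

Emit:
{"method": "move_arm", "body": {
  "moves": "0 0 0.01 0 0 0 0.4; 0 0 0.01 0 0 0 0.4"
}}

```text
t: 29.9
tool_pos: [0.6415, -0.0392, 0.2271]
tool_rot: [-0.0, 0.999, -0.049, 0.0]
ft_force: [-2.9, 1.4, 5.4]
gripper_width: 0.0474
grasp_force: 32.8
```

Emit:
{"method": "move_arm", "body": {
  "moves": "0 0 0.01 0 0 0 0.4; 0 0 0.01 0 0 0 0.4"
}}

```text
t: 30.1
tool_pos: [0.6416, -0.0392, 0.2271]
tool_rot: [-0.0, 0.999, -0.049, 0.0]
ft_force: [-7.5, 1.2, 13.1]
gripper_width: 0.0476
grasp_force: 33.7
```

Emit:
{"method": "move_arm", "body": {
  "moves": "0 0 -0.015 0 0 0 0.4; 0 0 -0.015 0 0 0 0.56; 0 0 -0.015 0 0 0 0.6; 0 0 -0.015 0 0 0 0.66; 0 0 -0.015 0 0 0 0.72; 0 0 -0.015 0 0 0 0.72; 0 0 -0.015 0 0 0 0.72; 0 0 -0.015 0 0 0 0.72; 0 0 -0.015 0 0 0 0.72"
}}

```text
t: 31.0
tool_pos: [0.6414, -0.0391, 0.2268]
tool_rot: [0.0, 0.999, -0.049, -0.0]
ft_force: [0.3, -0.6, -0.1]
gripper_width: 0.0615
grasp_force: 0.0
```

Emit:
{"method": "move_arm", "body": {
  "moves": "0 0 -0.1 0 0 0 0.72; 0 0 -0.3 0 0 0 0.72; 0 0 -0.6 0 0 0 0.72; 0 0 -0.8 0 0 0 0.72; 0 0 -0.8 0 0 0 0.72"
}}

```text
t: 31.5
tool_pos: [0.6425, -0.04, 0.3105]
tool_rot: [0.0, 0.999, -0.05, 0.002]
ft_force: [0.6, -1.3, -0.1]
gripper_width: 0.0616
grasp_force: 0.0
```

```bash
python3 -c "
from h import *
p,d=cap('side'); cv2.imwrite('pics/s14.png',cv2.resize(p[120:330,250:460,::-1],None,fx=2.8,fy=2.8,interpolation=cv2.INTER_CUBIC)); S=[(.49,.245),(.49,.112)]
sondes('side',p,cloud('side',d),S);p,d=cap('top');sondes('top',p,cloud('top',d),S); go(.49,.112,.3,109.4)"
```

```text
side 77 [488.7 248. ] [15.7 49.8] bail y yaw 115.0
side 92 [488.  113.9] [16.1 51.4] bail y yaw 107.2
top 102 [487.  253.1] [13.2 31.4] bail y yaw 112.0
top (0.49, 0.112) few 0
pos [ 0.6416 -0.0393  0.3074] yaw -95.7 -> d [-1.658 -1.356  0.073] rz 1.722 j7 -1.34
```

View pics/s14.png

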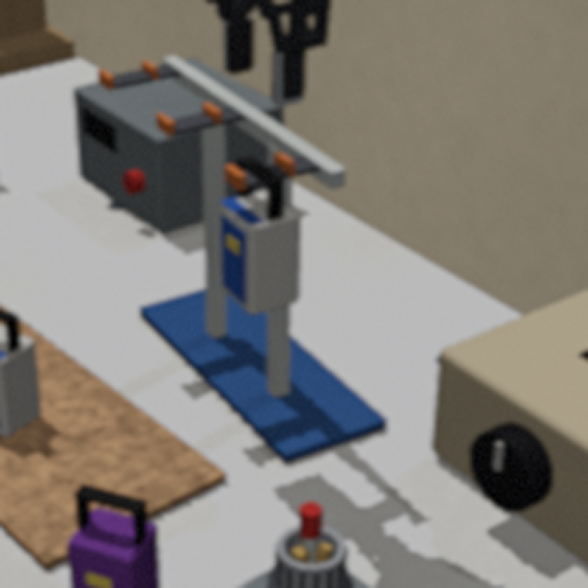

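Emit:
{"method": "move_arm", "body": {
  "moves": "-0.4 -0.33 0 0 0 0 0.9; -0.83 -0.68 0 0 0 0 1; -0.83 -0.68 0 0 0 0 1; -0.83 -0.68 0 0 0 0 1; -0.83 -0.68 0 0 0 0 1"
}}

```text
t: 32.1
tool_pos: [0.5652, 0.0374, 0.3064]
tool_rot: [-0.0, 0.999, -0.049, -0.0]
ft_force: [0.7, 0.3, 0.7]
gripper_width: 0.0852
grasp_force: 0.0
```

Emit:
{"method": "move_arm", "body": {
  "moves": "-0.83 -0.69 0.9 0 0 -0.28 1; -0.83 -0.69 0.9 0 0 -0.28 1; -0.83 -0.69 0.9 0 0 -0.28 1; -0.83 -0.69 0.9 0 0 -0.28 1; -0.83 -0.69 0.9 0 0 -0.28 1; -0.83 -0.69 0.9 0 0 -0.28 1"
}}

```text
t: 32.7
tool_pos: [0.4911, 0.1121, 0.2177]
tool_rot: [0.0, 0.986, 0.168, 0.001]
ft_force: [-0.5, -0.2, -0.0]
gripper_width: 0.0853
grasp_force: 0.0
```

```bash
python3 -c "
from h import *
p,d=cap('side'); S=[(.49,.245),(.49,.112)]
sondes('side',p,cloud('side',d),S);p,d=cap('top');sondes('top',p,cloud('top',d),S); go(.490,.1135,.087,109.2-180)"
```

```text
side 76 [487.6 248.8] [14.9 51.7] bail y yaw 111.4
side 90 [488.5 114. ] [18.  51.6] bail y yaw 113.4
top (0.49, 0.245) few 0
top 61 [490.6 105.1] [ 8.6 36.1] bail y yaw 111.4
pos [0.4911 0.1121 0.2176] yaw -70.7 -> d [-0.008 -0.019  1.306] rz 0.001 j7 -1.5
```

Emit:
{"method": "move_arm", "body": {
  "moves": "-0.008 -0.015 0.4 0 0 0 1; -0.008 -0.015 0.8 0 0 0 1; -0.008 -0.015 1 0 0 0 1; -0.008 -0.015 1 0 0 0 1; -0.008 -0.015 1 0 0 0 1"
}}

```text
t: 33.3
tool_pos: [0.4895, 0.1135, 0.1177]
tool_rot: [0.001, 0.986, 0.169, 0.0]
ft_force: [-0.0, 0.8, 0.7]
gripper_width: 0.0854
grasp_force: 0.0
```

Emit:
{"method": "move_arm", "body": {
  "moves": "0 0 0.2 0 0 0 1; 0 0 0.3 0 0 0 1; 0 0 0.3 0 0 0 0.7; 0 0 0.3 0 0 0 0.4; 0 0 0.3 0 0 0 0.4; 0 0 0.3 0 0 0 0.4; 0 0 0.3 0 0 0 0.4; 0 0 0.3 0 0 0 0.4; 0 0 0.3 0 0 0 0.4",
  "newtons": 30
}}

```text
t: 34.2
tool_pos: [0.4892, 0.1149, 0.0879]
tool_rot: [-0.0, 0.986, 0.17, 0.001]
ft_force: [-1.3, -1.7, 8.3]
gripper_width: 0.0474
grasp_force: 30.7
```

Emit:
{"method": "move_arm", "body": {
  "moves": "0 0 -0.2 0 0 0 0.4; 0 0 -0.5 0 0 0 0.4; 0 0 -1 0 0 0 0.4; 0 0 -1 0 0 0 0.4; 0 0 -1 0 0 0 0.4"
}}

```text
t: 34.7
tool_pos: [0.4888, 0.1159, 0.1877]
tool_rot: [-0.002, 0.985, 0.171, 0.001]
ft_force: [-0.1, 0.2, -1.2]
gripper_width: 0.0472
grasp_force: 32.3
```

```bash
python3 -c "
from h import *
s=bot.sense();print(s['ft_force']);go(.590,.075,.242,-95.4);go(.651,.0692,.242,-95.4)"
```

```text
[-0.09743573  0.22052305 -1.21254124]
pos [0.4888 0.1159 0.1877] yaw -70.4 -> d [ 0.817  0.723 -0.543] rz 0.278 j7 -1.42
pos [0.4888 0.1159 0.1877] yaw -70.4 -> d [ 1.372  0.983 -0.543] rz 0.278 j7 -1.42
```

Emit:
{"method": "move_arm", "body": {
  "moves": "0 0 -0.54 0 0 0.09 0.4; 0 0 -0.54 0 0 0.18 0.4; 0 0 -0.54 0 0 0.27 0.4; 0.4 0.36 -0.54 0 0 0.278 0.4; 0.815 0.72 -0.54 0 0 0.278 0.4; 0.815 0.72 -0.54 0 0 0.278 0.4; 0.815 0.72 -0.54 0 0 0.278 0.4; 0.815 0.72 -0.54 0 0 0.278 0.4"
}}

```text
t: 35.5
tool_pos: [0.5903, 0.0709, 0.238]
tool_rot: [0.002, 0.999, -0.05, -0.001]
ft_force: [0.7, 0.5, -1.4]
gripper_width: 0.0475
grasp_force: 32.8
```

```bash
python3 -c "
from h import *
s=bot.sense();print(s['ft_force']);go(.651,.0692,.242,-95.4)"
```

```text
[ 0.65136338  0.52022305 -1.36910512]
pos [0.5903 0.0709 0.238 ] yaw -95.7 -> d [ 0.606 -0.043 -0.041] rz -0.004 j7 -1.54
```

Emit:
{"method": "move_arm", "body": {
  "moves": "0 0 0 0 0 0 0.4; 0 0 0 0 0 0 0.4; 0 0 0 0 0 0 0.4"
}}

```text
t: 35.8
tool_pos: [0.5887, 0.0749, 0.2407]
tool_rot: [-0.0, 0.999, -0.047, -0.0]
ft_force: [0.0, 0.3, -0.7]
gripper_width: 0.0474
grasp_force: 32.8
```

```bash
python3 -c "
from h import *
go(.651,.0692,.2425,-95.4)"
```

```text
pos [0.5887 0.0749 0.2407] yaw -95.4 -> d [ 0.625 -0.002 -0.018] rz -0.0 j7 -1.54
```

Emit:
{"method": "move_arm", "body": {
  "moves": "0 0 -0.018 0 0 0 0.4; 0.2 0 -0.018 0 0 0 0.4; 0.4 0 -0.018 0 0 0 0.4; 0.625 0 -0.018 0 0 0 0.4; 0.625 0 -0.018 0 0 0 0.4; 0.625 0 -0.018 0 0 0 0.4"
}}

```text
t: 36.4
tool_pos: [0.6514, 0.0682, 0.2427]
tool_rot: [0.0, 0.999, -0.048, -0.0]
ft_force: [-0.5, -0.4, -1.2]
gripper_width: 0.0472
grasp_force: 32.8
```

Emit:
{"method": "move_arm", "body": {
  "moves": "0 0 0.05 0 0 0 0.4; 0 0 0.1 0 0 0 0.4; 0 0 0.14 0 0 0 0.4; 0 0 0.14 0 0 0 0.4; 0 0 0.14 0 0 0 0.4"
}}

```text
t: 36.9
tool_pos: [0.6514, 0.0683, 0.2286]
tool_rot: [-0.0, 0.999, -0.048, -0.0]
ft_force: [0.5, -0.2, -1.1]
gripper_width: 0.0472
grasp_force: 32.8
```

Emit:
{"method": "move_arm", "body": {
  "moves": "0 0 0.01 0 0 0 0.4; 0 0 0.015 0 0 0 0.4; 0 0 0.015 0 0 0 0.4"
}}

```text
t: 37.2
tool_pos: [0.6516, 0.0681, 0.2271]
tool_rot: [0.0, 0.999, -0.048, 0.0]
ft_force: [-0.1, -0.3, -0.8]
gripper_width: 0.0475
grasp_force: 32.8
```

```bash
python3 -c "
from h import *
go(.651,.0692,.2271,-95.4)"
```

```text
pos [0.6516 0.0681 0.2271] yaw -95.5 -> d [-0.007 -0.011  0.   ] rz -0.001 j7 -1.47
```

Emit:
{"method": "move_arm", "body": {
  "moves": "0 0 0.006 0 0 0 0.4; 0 0 0.006 0 0 0 0.4"
}}

```text
t: 37.4
tool_pos: [0.6517, 0.0681, 0.2271]
tool_rot: [-0.0, 0.999, -0.048, 0.0]
ft_force: [-2.7, 0.8, 4.6]
gripper_width: 0.0476
grasp_force: 33.3
```

Emit:
{"method": "move_arm", "body": {
  "moves": "0 0 0.006 0 0 0 0.4; 0 0 0.006 0 0 0 0.4"
}}

```text
t: 37.6
tool_pos: [0.6517, 0.0681, 0.227]
tool_rot: [-0.0, 0.999, -0.048, 0.0]
ft_force: [-5.4, 1.7, 9.3]
gripper_width: 0.0479
grasp_force: 33.9
```

Emit:
{"method": "move_arm", "body": {
  "moves": "0 0 -0.01 0 0 0 0.4; 0 0 -0.01 0 0 0 0.56; 0 0 -0.01 0 0 0 0.6; 0 0 -0.01 0 0 0 0.66; 0 0 -0.01 0 0 0 0.72; 0 0 -0.01 0 0 0 0.72; 0 0 -0.01 0 0 0 0.72; 0 0 -0.01 0 0 0 0.72; 0 0 -0.01 0 0 0 0.72"
}}

```text
t: 38.5
tool_pos: [0.6516, 0.0681, 0.2269]
tool_rot: [0.0, 0.999, -0.048, 0.0]
ft_force: [-0.7, 0.2, -0.8]
gripper_width: 0.0616
grasp_force: 0.0
```

Emit:
{"method": "move_arm", "body": {
  "moves": "0 0 -0.1 0 0 0 0.72; 0 0 -0.3 0 0 0 0.72; 0 0 -0.6 0 0 0 0.72; 0 0 -0.8 0 0 0 0.72; 0 0 -0.8 0 0 0 0.72"
}}

```text
t: 39.0
tool_pos: [0.6528, 0.0675, 0.3107]
tool_rot: [-0.0, 0.999, -0.048, 0.002]
ft_force: [0.4, -0.3, -0.2]
gripper_width: 0.0614
grasp_force: 0.0
```

Emit:
{"method": "move_arm", "body": {
  "moves": "-0.5 0 0 0 0 0 0.8; -0.9 -0.4 0 0 0 0 1; -0.9 -0.81 0 0 0 0 1; -0.9 -0.81 0 0 0 0 1; -0.9 -0.81 0 0 0 0 1"
}}

```text
t: 39.5
tool_pos: [0.5692, 0.1594, 0.3066]
tool_rot: [0.0, 0.999, -0.046, -0.0]
ft_force: [0.0, -1.1, 0.5]
gripper_width: 0.0853
grasp_force: 0.0
```

Emit:
{"method": "move_arm", "body": {
  "moves": "-0.88 -0.82 0.8 0 0 -0.333 1; -0.88 -0.82 0.8 0 0 -0.333 1; -0.88 -0.82 0.8 0 0 -0.333 1; -0.88 -0.82 0.8 0 0 -0.333 1; -0.88 -0.82 0.8 0 0 -0.333 1; -0.88 -0.82 0.8 0 0 -0.333 1; -0.88 -0.82 0.8 0 0 -0.333 1"
}}

```text
t: 40.2
tool_pos: [0.4913, 0.2458, 0.2275]
tool_rot: [0.0, 0.978, 0.21, 0.001]
ft_force: [0.4, -0.1, -0.2]
gripper_width: 0.0853
grasp_force: 0.0
```

```bash
python3 -c "
from h import *
p,d=cap('side'); S=[(.49,.245)]
W=cloud('side',d);sondes('side',p,W,S); go(.490,.2475,.087,114.6-180)
"
```

```text
side 77 [487.7 247.9] [15.2 50.9] bail y yaw 113.1
pos [0.4911 0.2461 0.2274] yaw -65.8 -> d [-0.006 -0.018  1.404] rz -0.004 j7 -1.49
```

Emit:
{"method": "move_arm", "body": {
  "moves": "-0.006 -0.015 0.4 0 0 0 1; -0.006 -0.015 0.8 0 0 0 1; -0.006 -0.015 1 0 0 0 1; -0.006 -0.015 1 0 0 0 1; -0.006 -0.015 1 0 0 0 1"
}}

```text
t: 40.75
tool_pos: [0.4897, 0.2478, 0.1277]
tool_rot: [0.0, 0.977, 0.211, 0.0]
ft_force: [0.7, 0.5, 1.0]
gripper_width: 0.0851
grasp_force: 0.0
```

Emit:
{"method": "move_arm", "body": {
  "moves": "0 0 0.2 0 0 0 1; 0 0 0.35 0 0 0 1; 0 0 0.4 0 0 0 1; 0 0 0.4 0 0 0 0.7; 0 0 0.4 0 0 0 0.4; 0 0 0.4 0 0 0 0.4; 0 0 0.4 0 0 0 0.4; 0 0 0.4 0 0 0 0.4; 0 0 0.4 0 0 0 0.4",
  "newtons": 30
}}

```text
t: 41.65
tool_pos: [0.4895, 0.2489, 0.0878]
tool_rot: [-0.0, 0.977, 0.212, 0.001]
ft_force: [-1.4, -0.8, 7.6]
gripper_width: 0.0472
grasp_force: 31.9
```

Emit:
{"method": "move_arm", "body": {
  "moves": "0 0 -0.2 0 0 0 0.4; 0 0 -0.5 0 0 0 0.4; 0 0 -1 0 0 0 0.4; 0 0 -1 0 0 0 0.4; 0 0 -1 0 0 0 0.4; 0 0 -1 0 0 0 0.4"
}}

```text
t: 42.25
tool_pos: [0.488, 0.2485, 0.186]
tool_rot: [0.0, 0.977, 0.212, -0.001]
ft_force: [-0.2, -0.7, -1.8]
gripper_width: 0.0475
grasp_force: 31.7
```

```bash
python3 -c "
from h import *
s=bot.sense();print(s['ft_force']);go(.601,.1842,.242,-95.4)"
```

```text
[-0.16496664 -0.6822226  -1.75490608]
pos [0.488  0.2485 0.186 ] yaw -65.5 -> d [ 0.761  1.053 -0.562] rz 0.332 j7 -1.45
```

Emit:
{"method": "move_arm", "body": {
  "moves": "0 0 -0.56 0 0 0.09 0.4; 0 0 -0.56 0 0 0.18 0.4; 0 0 -0.56 0 0 0.27 0.4; 0.3 0.4 -0.56 0 0 0.332 0.4; 0.76 1 -0.56 0 0 0.332 0.4; 0.76 1 -0.56 0 0 0.332 0.4; 0.76 1 -0.56 0 0 0.332 0.4; 0.76 1 -0.56 0 0 0.332 0.4; 0.76 1 -0.56 0 0 0.332 0.4; 0.76 1 -0.56 0 0 0.332 0.4; 0.76 1 -0.56 0 0 0.332 0.4"
}}

```text
t: 43.35
tool_pos: [0.5987, 0.1904, 0.2429]
tool_rot: [-0.0, 0.999, -0.046, -0.0]
ft_force: [-0.1, -0.8, -1.8]
gripper_width: 0.0474
grasp_force: 32.5
```

```bash
python3 -c "
from h import *
go(.602,.1842,.2425,-95.4);go(.6617,.1785,.2425,-95.4)"
```

```text
pos [0.5987 0.1904 0.2429] yaw -95.3 -> d [0.039 0.059 0.004] rz 0.001 j7 -1.69
pos [0.5987 0.1904 0.2429] yaw -95.3 -> d [0.639 0.061 0.003] rz 0.001 j7 -1.69
```

Emit:
{"method": "move_arm", "body": {
  "moves": "0 0.06 0 0 0 0 0.4; 0.05 0.06 0 0 0 0 0.4; 0.2 0.06 0 0 0 0 0.4; 0.4 0.06 0 0 0 0 0.4; 0.64 0.06 0 0 0 0 0.4; 0.64 0.06 0 0 0 0 0.4; 0.64 0.06 0 0 0 0 0.4"
}}

```text
t: 44.05
tool_pos: [0.6629, 0.1763, 0.2426]
tool_rot: [0.0, 0.999, -0.048, -0.0]
ft_force: [-0.7, -0.1, -1.0]
gripper_width: 0.0474
grasp_force: 32.5
```

Emit:
{"method": "move_arm", "body": {
  "moves": "0 0 0.05 0 0 0 0.4; 0 0 0.1 0 0 0 0.4; 0 0 0.145 0 0 0 0.4; 0 0 0.145 0 0 0 0.4; 0 0 0.145 0 0 0 0.4"
}}

```text
t: 44.55
tool_pos: [0.6623, 0.1773, 0.2283]
tool_rot: [-0.0, 0.999, -0.047, -0.0]
ft_force: [0.2, -0.0, -0.5]
gripper_width: 0.047
grasp_force: 32.5
```

Emit:
{"method": "move_arm", "body": {
  "moves": "0 0 0.01 0 0 0 0.4; 0 0 0.013 0 0 0 0.4; 0 0 0.013 0 0 0 0.4"
}}

```text
t: 44.85
tool_pos: [0.6626, 0.177, 0.2272]
tool_rot: [-0.0, 0.999, -0.047, 0.0]
ft_force: [0.3, -1.2, -1.4]
gripper_width: 0.0472
grasp_force: 32.5
```

```bash
python3 -c "
from h import *
go(.6617,.1785,.227,-95.4);print(bot.sense()['ft_force'])"
```

```text
pos [0.6626 0.177  0.2272] yaw -95.4 -> d [-0.011 -0.014  0.002] rz 0.0 j7 -1.62
[ 0.34651551 -1.20556789 -1.36511098]
```

Emit:
{"method": "move_arm", "body": {
  "moves": "-0.008 0 0.006 0 0 0 0.4; -0.008 0 0.006 0 0 0 0.4"
}}

```text
t: 45.05
tool_pos: [0.6622, 0.177, 0.227]
tool_rot: [-0.0, 0.999, -0.047, 0.001]
ft_force: [2.4, 0.6, 1.4]
gripper_width: 0.0474
grasp_force: 32.8
```

Emit:
{"method": "move_arm", "body": {
  "moves": "0 0 0.006 0 0 0 0.4; 0 0 0.006 0 0 0 0.4"
}}

```text
t: 45.25
tool_pos: [0.6622, 0.177, 0.2269]
tool_rot: [-0.0, 0.999, -0.047, 0.001]
ft_force: [-1.3, 0.3, 6.1]
gripper_width: 0.0478
grasp_force: 33.2
```

Contact reached. Release, then retreat up and back.

Emit:
{"method": "move_arm", "body": {
  "moves": "0 0 -0.008 0 0 0 0.4; 0 0 -0.008 0 0 0 0.56; 0 0 -0.008 0 0 0 0.6; 0 0 -0.008 0 0 0 0.66; 0 0 -0.008 0 0 0 0.72; 0 0 -0.008 0 0 0 0.72; 0 0 -0.008 0 0 0 0.72; 0 0 -0.008 0 0 0 0.72; 0 0 -0.008 0 0 0 0.72"
}}

```text
t: 46.15
tool_pos: [0.6618, 0.1771, 0.2267]
tool_rot: [0.0, 0.999, -0.047, -0.0]
ft_force: [-0.8, -0.1, -0.3]
gripper_width: 0.0618
grasp_force: 0.0
```

Emit:
{"method": "move_arm", "body": {
  "moves": "0 0 -0.1 0 0 0 0.72; 0 0 -0.3 0 0 0 0.72; 0 0 -0.6 0 0 0 0.72; 0 0 -0.8 0 0 0 0.72; 0 0 -0.8 0 0 0 0.72"
}}

```text
t: 46.65
tool_pos: [0.663, 0.1766, 0.3107]
tool_rot: [-0.001, 0.999, -0.047, 0.002]
ft_force: [0.9, -0.2, 0.3]
gripper_width: 0.0616
grasp_force: 0.0
```

Emit:
{"method": "move_arm", "body": {
  "moves": "-0.9 -0.9 0 0 0 0 0.72; -0.9 -0.9 0 0 0 0 0.72; -0.9 -0.9 0 0 0 0 0.72; -0.9 -0.9 0 0 0 0 0.72; -0.9 -0.9 0 0 0 0 0.72"
}}

```text
t: 47.15
tool_pos: [0.5801, 0.2759, 0.3066]
tool_rot: [0.0, 0.999, -0.046, -0.0]
ft_force: [0.7, -1.2, 0.0]
gripper_width: 0.0619
grasp_force: 0.0
```

Emit:
{"method": "move_arm", "body": {
  "moves": "-0.9 -0.9 0 0 0 0 0.72; -0.9 -0.9 0 0 0 0 0.72; -0.9 -0.9 0 0 0 0 0.72; -0.9 -0.9 0 0 0 0 0.72; -0.9 -0.9 0 0 0 0 0.72; -0.9 -0.9 0 0 0 0 0.72"
}}

```text
t: 47.75
tool_pos: [0.501, 0.3709, 0.307]
tool_rot: [0.0, 0.999, -0.049, 0.0]
ft_force: [-0.7, -0.4, -0.6]
gripper_width: 0.0616
grasp_force: 0.0
```

```bash
python3 - <<'E'
from h import *
p,d=cap('side')
q,e=cap('top');W=cloud('top',e);z=W[...,2];H=hsv(q)
for h in[(.662,.178),(.6515,.0685),(.641,-.039)]:
    m=(np.hypot(W[...,0]-h[0],W[...,1]-h[1])<.034)
    o=(H[...,0]<16)&(H[...,1]>120)
    k=m&(z>.2505)&(z<.262)&~o; rc=cv2.minAreaRect((W[k][:,:2]*1000).astype(np.float32))
    b=m&(z>.19)&(z<.235)&(H[...,0]>100)&(H[...,0]<130)&(H[...,1]>110)
    print(k.sum(),np.round(rc[0],1),np.round(rc[1],1),round(rc[2],1),'blue top',b.sum(),W[b].mean(0).round(4) if b.any() else '')
m=box((470,243),14)&(z>.03);print('vial',m.sum(),W[m].mean(0).round(3))
a=cv2.resize(p[120:360,240:450,::-1],(525,600));b=cv2.resize(q[150:290,150:430,::-1],(275,138));im=np.zeros((600,800,3),np.uint8);im[:,:525]=a;im[:138,525:]=b
b=cv2.resize(q[225:295,355:425,::-1],(275,275));im[150:425,525:]=b
cv2.imwrite('pics/f.png',im)
E
```

```text
270 [664.5 177.2] [52.4 48.3] 30.1 blue top 35 [0.6463 0.1634 0.2241]
269 [654.7  68.8] [55.1 46. ] 29.7 blue top 42 [0.6358 0.0538 0.2236]
272 [643.8 -39.4] [54.3 45.4] 33.4 blue top 41 [ 0.6252 -0.0384  0.2242]
vial 104 [ 0.594 -0.366  0.043]
```

View pics/f.png

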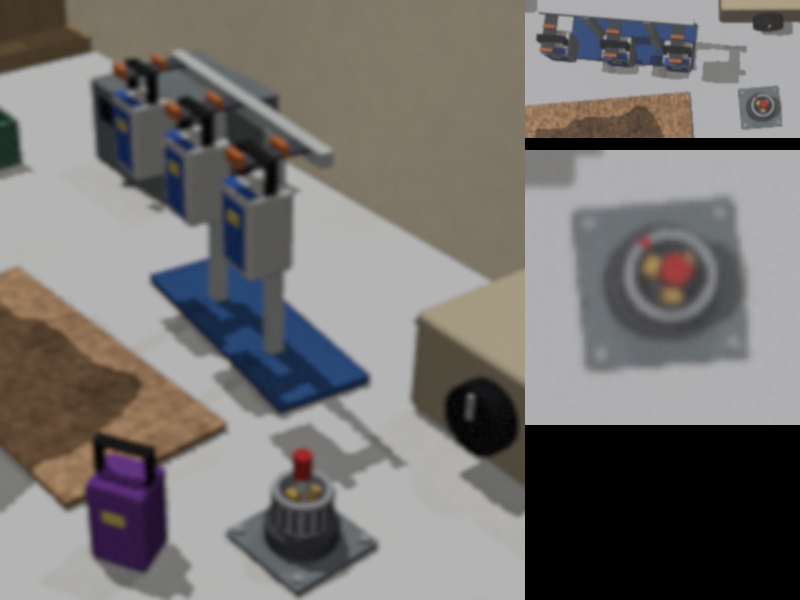

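```bash
python3 -c "
from bench import bot
print(bot.sign_off())"
```

```text
the job is handed in; nothing more can be done
None
```

I handed the job in at about 48 s: the whip is seated and clamped upright in the chuck, all three sondes hang still with their blue faces outward (one per hook), and the vial is still standing. The sleeve being at its stop is my inference: it turned about 129°, then a second attempt at 120 N grip moved its red dash no further.

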